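# Nest three steel table-stiffener channels in the stock tray

### The arm

A 6-joint arm with a two-finger parallel gripper is mounted at the origin on the work surface. World frame = base frame: x ahead of the robot, y to its left, z up, the work surface at z = 0. Lengths are in m, angles in rad, forces in N, time in s.
With the tool pointing down it reaches from about 0.35 to 0.725 m from the base axis. Payload 6 kg.
Tool frame: the origin (TCP) lies midway between the tips of the shut fingers; the grasp point (between the pads) lies 19 mm behind it (tcp_to_grasp is the distance from the TCP to the grasp point, in m); z points along the fingers, y is the direction in which the jaws open and shut (so a half turn about z gives the same grasp; the last joint's range is limited). The gripper opens to 85 mm and grips with 20 to 120 N. Pads are 22 mm wide; open, the fingers measure 114 mm over their backs; the gripper's body (76 mm by 85 mm) begins 54 mm behind the grasp point. The pads swing forward as they close: fully open they stand 13 mm farther back than shut.
Start: joints at [1.647, 0.04, 0.085, 0, -1.615, -0.334], TCP at [0.153, 0.58, 0.211] pointing down, gripper open.
Joint ranges: [-2.56, 2.56], [-1.29, 2.01], [-1.08, 1.49], [-3.29, 1.98], [-2.81, -0.18], [-2.99, 2.99]. Speed limits (rad/s): [2.57, 2.57, 3.01, 3.14, 3.14, 3.14].

### API

Orientations are given as a unit quaternion [w, x, y, z].
In Python, from cell import get_obs, grab_frame, sign_off, tcp_to_grasp gives the robot as it stands. The module is installed in compiled form; this text tells all that it offers.
- The arm moves only by the tool move_arm, never from a script. Its argument "rows" is a list of rows, each a list of 7 numbers: the finger opening in m, from 0 to 0.0854, then the shift along the tool's x, y, z in m, then the turn, a rotation vector about the tool's x, y, z in rad. A call has 1 to 20 rows; each row shifts and turns the commanded pose from where the row before left it, along the tool's axes as they then stand; what a row does not reach is not made up. A row lasts 1/12 s, in which the tool goes at most 41.7 mm and 7.16 degrees, less where a joint would pass 70% of its speed; a pose out of reach is approached as far as the arm can. A call with a gripper value outside its range is refused whole. The fingers move at their own pace and stop on an object; "newtons" is the grip in N (left out, the last holds). Time passes only in rows, so rows that do not move let the fingers close. It gives the time, the measured TCP pose, the force and the opening at its end, in the units of the state.
- get_obs(): the state, without advancing time (a new reading comes with each control period).
- grab_frame(name): name is "scene" or "side" or "wrist"; returns a dict with "color" (400x640x3 uint8, blue, green, red), "fx", "fy", "cx", "cy" (pixels), "D" ([k1, k2, p1, p2, k3] as OpenCV has them; the pictures are not rectified), "view" (4x4, takes a point from world to camera coordinates). Camera axes: x right, y up, looking along -z (the intrinsics and any distortion apply to the point x, -y, -z); pixel columns grow to the right and rows downward; lengths in m; the calibration is good to about 2 mm. A picture is of the moment at which its call begins. There is no depth.
- sign_off(): hands the job in, once; it reports no verdict.
The state is a dict: "time_s": time; "joints": joint angles; "joint_velocities": joint speeds; "tau": joint torques, N m; "position": TCP position; "eef_rot": TCP orientation; "force": force on the tool from outside, world axes, zero at the start; "moment": the same for the moment, N m; "opening": finger opening in m.
Only numpy, scipy, OpenCV 4.12 (cv2) and the standard library are available. Lean on these libraries where they do the work, as an engineer would, in place of code of your own. Each camera call takes 0.05 s, during which the arm holds its last target.

### The job

Pack the three steel channels compactly in the plywood tray: slide the two dark ones, which lie open side up, together until they touch along their sides, then bring the bright one over and turn it over, open side down, across the joint so that one of its legs sits right down in each trough and its ends are about even with theirs (within 2 cm). Leave the jar, the tub and the screwdriver where they are.

Things in the scene. Friction and masses are not known exactly. Their poses are not given: they have to be found in the camera images.
- tray: Fixed plywood stock tray on the bench, 250 (its x) x 214 (its y) mm, origin at the centre of its underside. Floor 9 mm above the bench; lips 12 mm wide rise a further 15 mm along both long sides and at its +x end; the -x end is open. Inside it is 190 mm wide. Its x axis runs along the channels.
- channel_a: Dark steel U channel lying loose, open side up, on the tray floor: 200 mm long (its x), 60 wide over the legs (its y), legs 30 high, walls 4 thick, trough 52 wide inside; three bolt slots in the web; about 0.55 kg. Origin at the centre of its underside; z points out of the open side. Starts within 0.2 rad of parallel to channel_b, 2 to 5 cm apart.
- channel_b: The same kind of dark channel, same frame, also open side up in the tray. In the tray frame channel_a starts on the -y side and channel_b on the +y side. Pushed from inside its trough with the fingertips against a leg, a channel slides flat.
- cap: Bright steel channel, same size, mass and frame (x along it, origin at the centre of the web's outer face, z out of the open side). Starts standing on edge on the bench beside the tray: 60 mm tall, 30 wide, z level, y up. Can be gripped from above across the 30 mm; on the open side only the top leg's edge (4 mm high) meets a finger, so let the pads span the topmost 20 mm.
- cap_mid (a point): Centre of the bright channel's section and length (15 mm inside the web's outer face), axes as cap. Stood on edge in one dark trough, open side towards the other, it can be tipped by pushing the web near its top: past about 35 degrees it rolls over by itself and drops a leg in each trough. Nested, its leg edges rest on the dark webs, 4 mm above their undersides.
- cap_edge1 (a point): Middle of the free edge of the bright channel's +y leg (the upper leg at the start): x 0, y +28, z 30 mm in its frame.
- cap_edge2 (a point): Middle of the free edge of its -y leg (the lower leg at the start): x 0, y -28, z 30 mm in its frame.
- jar: Amber screw jar with a brass lid, 64 mm across, 85 mm tall, origin at its underside. Bystander.
- tub: White open plastic tub, 90 mm across, 60 mm tall, origin at its underside, beyond the tray. Bystander.
- driver: Screwdriver with an orange handle, lying on the bench beyond the tray. Bystander.

How it is judged:
At the end, for the whole second after the job is handed in: Dark channels flat on the tray floor, open side up, gap under 4 mm; bright channel open side down, level within 0.07 rad, each leg edge in a different dark trough, under 8 mm above that channel's underside, its middle within 20 mm lengthwise of both of theirs; all at rest (y of channel_a in the frame of channel_b between -0.064 and 0.064 m and x of cap_mid in the frame of channel_a between -0.02 and 0.02 m and angle between each of channel_a, channel_b's own z axis and vertical below 0.06 rad and z of channel_a in the frame of tray between 0.006 and 0.012 m and horizontal distance between each of channel_a, channel_b and tray below 0.08 m and x of cap_mid in the frame of channel_b between -0.02 and 0.02 m and z of channel_b in the frame of tray between 0.006 and 0.012 m and angle between cap_mid's own z axis and vertical above 3.07 rad and ((z of cap_edge1 in the frame of channel_a between 0 and 0.008 m and y of cap_edge1 in the frame of channel_a between -0.026 and 0.026 m and z of cap_edge2 in the frame of channel_b between 0 and 0.008 m and y of cap_edge2 in the frame of channel_b between -0.026 and 0.026 m) or (z of cap_edge1 in the frame of channel_b between 0 and 0.008 m and y of cap_edge1 in the frame of channel_b between -0.026 and 0.026 m and z of cap_edge2 in the frame of channel_a between 0 and 0.008 m and y of cap_edge2 in the frame of channel_a between -0.026 and 0.026 m)) and linear speed of each of channel_a, channel_b, cap below 0.01 m/s); the robot touches nothing.
It fails at once if the jar is shoved (more than 20 mm) from its place (distance of jar from where it was at the start of the episode above 0.02 m).
It fails at once if the tub is shoved (more than 20 mm) from its place (distance of tub from where it was at the start of the episode above 0.02 m).
It fails at once if the screwdriver is shoved (more than 20 mm) from its place (distance of driver from where it was at the start of the episode above 0.02 m).
It also fails if it takes over 54 s, if anything falls off the work surface, if the arm or the gripper's body presses on something with over 40 N, if the wrist force passes 120 N, or if a joint passes its speed limit or range.

## Working session

There is one attempt and no reset: what is moved stays moved. The work goes in short steps, Python scripts to look and compute and a tool call to move; the robot and the scene stay as the last step left them, time stands still between calls to the robot, and variables do not carry over. Pictures are saved under pics/ and viewed, and the job is handed in when it is done.

Besides the shell and the picture viewer there is one more tool, called after ">>>" as name(argument=value, ...), one argument or row to a line, values as JSON. move_arm: Moves the arm, as the interface text tells. Its arguments: {"type":"object","properties":{"rows":{"type":"array","items":{"type":"array","items":{"type":"number"}}},"newtons":{"type":"number"}},"required":["rows"]}

```bash
ls; mkdir -p pics; cat > h.py <<'E'
import numpy as np, cv2
from cell import get_obs, grab_frame, sign_off, tcp_to_grasp
def snap(n,f):
    fr=grab_frame(n); cv2.imwrite(f'pics/{f}.png',fr['color']); np.savez(f'pics/{f}.npz',**{k:np.array(v) for k,v in fr.items()}); return fr
def load(f): 
    d=np.load(f'pics/{f}.npz'); return d
def K(fr): return np.array([[float(fr['fx']),0,float(fr['cx'])],[0,float(fr['fy']),float(fr['cy'])],[0,0,1.]])
def px2w(fr,pts,z):
    pts=np.array(pts,float).reshape(-1,1,2); u=cv2.undistortPoints(pts,K(fr),np.array(fr['D'],float))[:,0]
    V=np.array(fr['view']);R=V[:3,:3];t=V[:3,3];c=-R.T@t
    z=np.broadcast_to(np.array(z,float),len(u)); out=[]
    for (a,b),zz in zip(u,z):
        d=R.T@np.array([a,-b,-1]); s=(zz-c[2])/d[2]; out.append(c+s*d)
    return np.array(out)
def w2px(fr,P):
    P=np.array(P,float).reshape(-1,3);V=np.array(fr['view']);C=P@V[:3,:3].T+V[:3,3]; C=C*[1,-1,-1]
    return cv2.projectPoints(C,np.zeros(3),np.zeros(3),K(fr),np.array(fr['D'],float))[0][:,0]
def crop(f,x0,y0,x1,y1,s,name):
    im=cv2.imread(f'pics/{f}.png')[y0:y1,x0:x1]; cv2.imwrite(f'pics/{name}.png',cv2.resize(im,None,fx=s,fy=s,interpolation=cv2.INTER_CUBIC))
E
python3 - <<'E'
from h import *
for n in ["scene","side","wrist"]:
    fr=snap(n,n+'0'); V=np.array(fr['view']); print(n,fr['fx'],fr['D'],(-V[:3,:3].T@V[:3,3]).round(3))
print(get_obs(), tcp_to_grasp)
E
```

```text
pics
scene 393.9432604706502 [0.014241 0.       0.       0.       0.      ] [ 0.839 -0.442  0.814]
side 478.0456465587686 [0.03563389 0.         0.         0.         0.        ] [0.579 0.825 1.021]
wrist 301.1752902386013 [-0.01276005  0.          0.          0.          0.        ] [0.228 0.559 0.372]
{'time_s': 0.15, 'joints': array([ 1.64669666e+00,  4.06820358e-02,  8.40389628e-02, -3.34732753e-04,
       -1.61548086e+00, -3.33710819e-01]), 'joint_velocities': array([-1.32571132e-03, -1.87266065e-03,  4.27533619e-03,  1.13058612e-03,
       -1.15187340e-03, -3.37984202e-05]), 'tau': array([-2.39048648e-03, -3.68617201e+01,  3.47691464e+01,  6.93610266e+00,
       -4.41616023e-03, -2.07527734e-06]), 'position': array([0.15284338, 0.57992117, 0.21040327]), 'eef_rot': array([ 6.83937323e-04,  9.91703932e-01, -1.28541214e-01, -2.87072185e-05]), 'force': array([-0.40069948,  0.64827724,  0.25374079]), 'moment': array([-0.00447105, -0.02491845, -0.00660164]), 'opening': 0.08519958181211415} 0.0187
```

View pics/scene0.png

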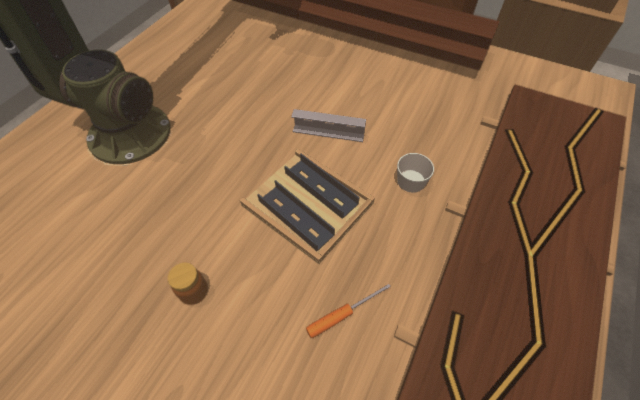

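View pics/side0.png

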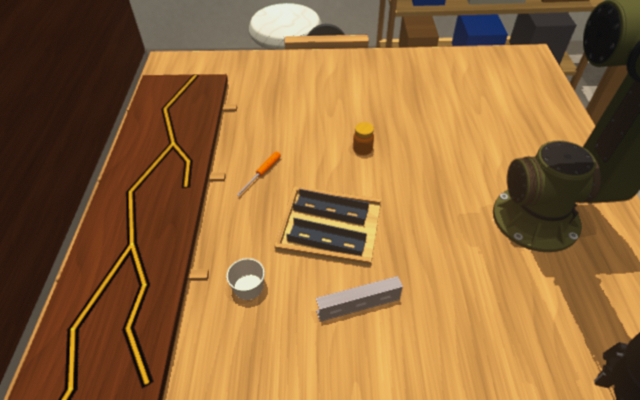

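View pics/wrist0.png

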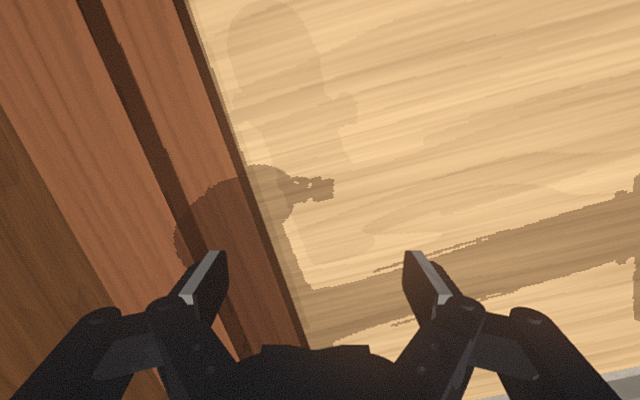

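```bash
python3 - <<'E'
from h import *
crop('scene0',230,95,390,265,4.7,'s0c'); crop('side0',265,175,425,335,3.7*1,'d0c')
crop('side0',265,180,415,330,4,'d0c')
E
python3 - <<'E'
from h import *
crop('scene0',235,145,380,260,5,'s0t');crop('scene0',280,100,380,150,7,'s0k')
E
```

```text
(no output)
```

View pics/s0t.png

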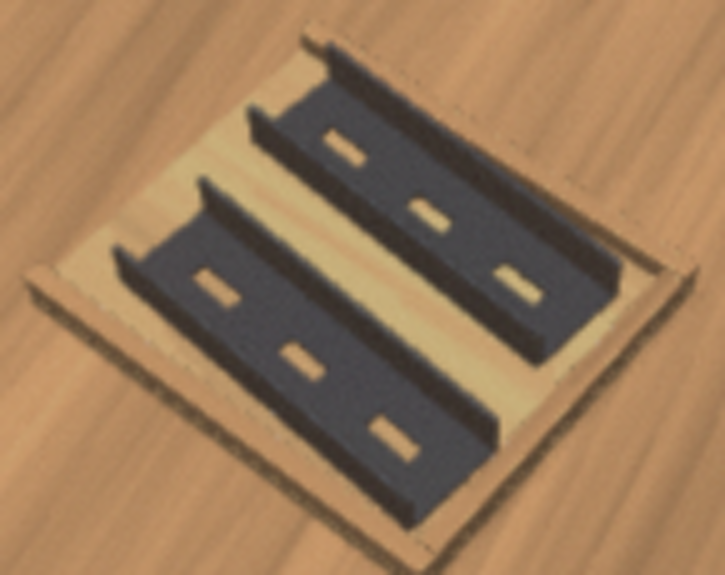

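View pics/d0c.png

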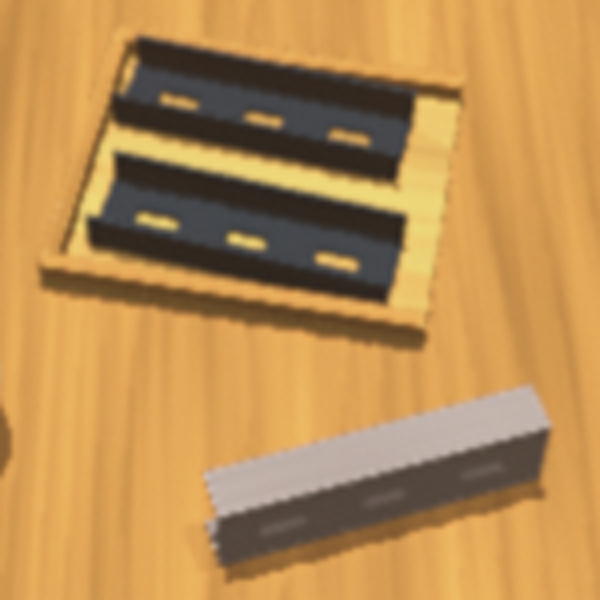

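View pics/s0k.png

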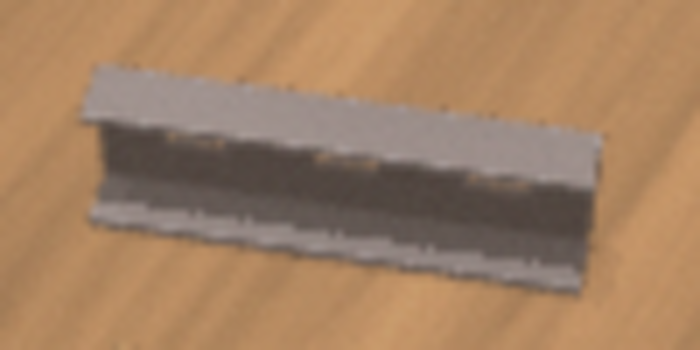

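```bash
cat > fit.py <<'E'
from h import *
from scipy.optimize import least_squares
def o(p,s,x,y): return (np.array(p,float)+.5)/s-.5+[x,y]
def fit(obs,x0):  # obs: list of (frame, pix Nx2, local pts Nx3)
    def r(q):
        c,s=np.cos(q[2]),np.sin(q[2]); out=[]
        for fr,p,L in obs:
            L=np.array(L,float); W=np.c_[q[0]+c*L[:,0]-s*L[:,1],q[1]+s*L[:,0]+c*L[:,1],L[:,2]]
            out.append((w2px(fr,W)-p).ravel())
        return np.concatenate(out)
    k=least_squares(r,x0); return k.x, r(k.x)
E
python3 - <<'E'
from fit import *
S=load('scene0');D=load('side0')
s=lambda p:o(p,5,235,145); d=lambda p:o(p,4,265,180); k=lambda p:o(p,7,280,100)
T=lambda a,b,z:[[ -a,-b,z],[a,-b,z],[a,b,z],[-a,b,z]]
for n,ps,pd,L in [('tray',s([(28,278),(425,563),(695,270),(308,25)]),d([(463,78),(128,32),(42,262),(427,325)]),T(.125,.107,.024)),
 ('a',s([(118,247),(412,497),(498,420),(203,180)]),d([(414,93),(137,40),(115,95),(403,152)]),T(.1,.029,.039)),
 ('b',s([(250,108),(543,340),(620,265),(328,45)]),d([(406,213),(115,153),(90,218),(392,272)]),T(.1,.029,.039)),
 ('cap',k([(83,122),(595,187),(603,135),(97,65)]),d([(530,385),(205,472),(217,515),(550,428)]),T(.1,.015,.06))]:
    print(n)
    for ob in ([(S,ps,L)],[(D,pd,L)],[(S,ps,L),(D,pd,L)]):
        q,r=fit(ob,[.5,.1,0]); print(q.round(4),abs(r).max().round(2))
E
```

```text
tray
[ 0.5575  0.0205 -0.1998] 2.11
[ 0.5535  0.0178 -0.2156] 1.8
[ 0.5557  0.0197 -0.206 ] 3.04
a
[ 0.5542 -0.031  -0.2855] 0.99
[ 0.5513 -0.0336 -0.268 ] 1.02
[ 0.553  -0.0318 -0.2793] 1.62
b
[ 0.5682  0.0715 -0.2868] 0.61
[ 0.5645  0.0682 -0.2553] 1.6
[ 0.5665  0.0701 -0.2732] 2.78
cap
[0.4954 0.2576 0.2916] 0.46
[0.4941 0.2557 0.2763] 0.56
[0.4947 0.2565 0.2805] 0.85
```

```bash
cat >> fit.py <<'E'
def draw(im,fr,q,pts,col,sc,off):
    c,s=np.cos(q[2]),np.sin(q[2]);L=np.array(pts,float); W=np.c_[q[0]+c*L[:,0]-s*L[:,1],q[1]+s*L[:,0]+c*L[:,1],L[:,2]]
    p=(w2px(fr,W)-off+.5)*sc-.5
    cv2.polylines(im,[p.round().astype(int).reshape(-1,1,2)],True,col,1,cv2.LINE_AA)
def overlay(f,items,box,sc,name):
    x0,y0,x1,y1=box;fr=load(f);im=cv2.resize(cv2.imread(f'pics/{f}.png')[y0:y1,x0:x1],None,fx=sc,fy=sc,interpolation=cv2.INTER_CUBIC)
    for q,a,b,z,col in items: draw(im,fr,q,[[-a,-b,z],[a,-b,z],[a,b,z],[-a,b,z]],col,sc,np.array([x0,y0]))
    cv2.imwrite(f'pics/{name}.png',im)
E
python3 - <<'E'
from fit import *
t=[.5557,.0197,-.206];a=[.553,-.0318,-.279];b=[.5665,.0701,-.273];c=[.4947,.2565,.2805]
it=[(t,.125,.107,.024,(0,255,0)),(t,.125,.107,0,(0,255,0)),(a,.1,.03,.039,(0,0,255)),(b,.1,.03,.039,(0,0,255)),(c,.1,.015,.06,(255,0,0)),(c,.1,.015,.0,(255,0,0))]
overlay('scene0',it,(235,100,385,260),5,'ov_s');overlay('side0',it,(270,180,410,325),5,'ov_d')
E
```

```text
(no output)
```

View pics/ov_s.png

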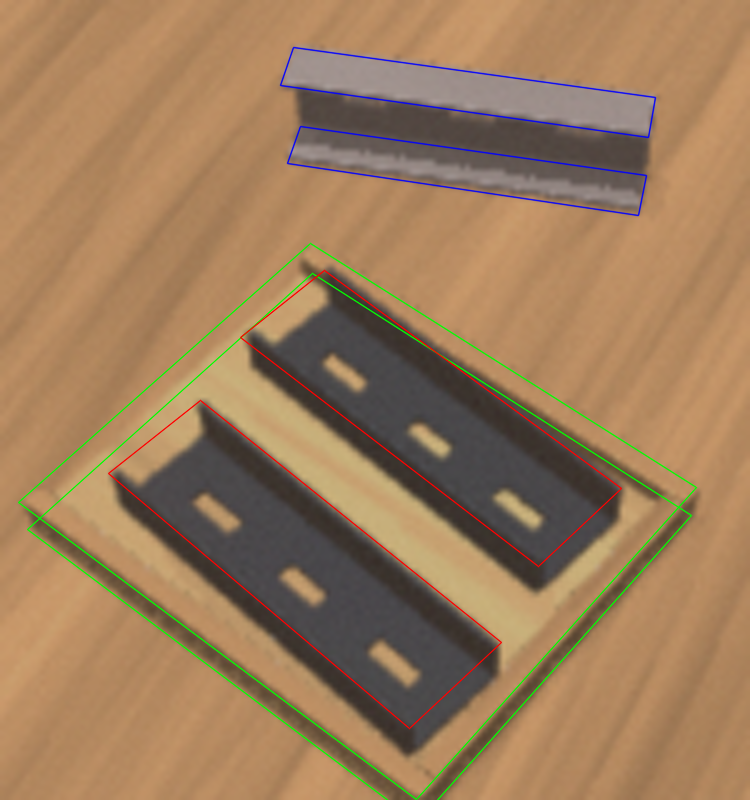

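View pics/ov_d.png

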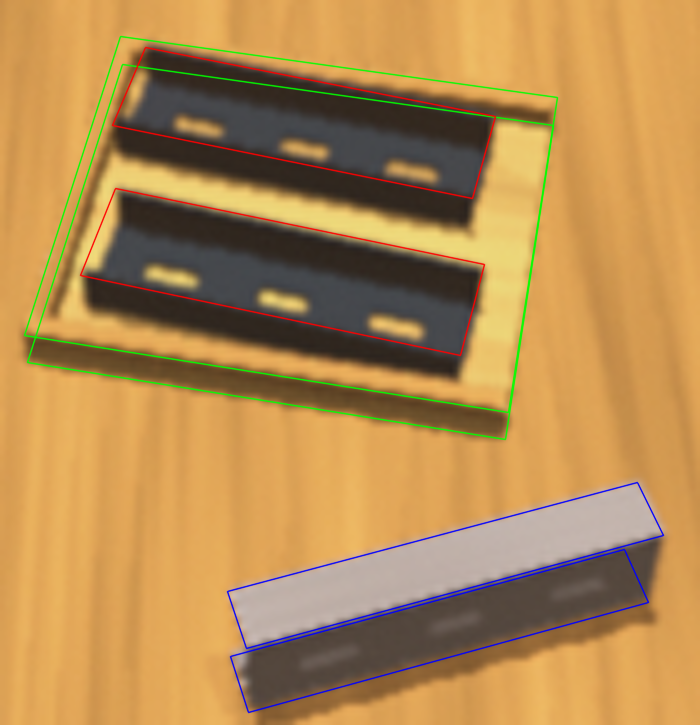

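```bash
cat >> h.py <<'E'
from scipy.spatial.transform import Rotation as Ro
def plan(x,y,z,yaw,n=None,st=None):
    s=st or get_obs(); q=s['eef_rot'];R=Ro.from_quat([q[1],q[2],q[3],q[0]])
    T=Ro.from_matrix(np.array([[np.cos(yaw),np.sin(yaw),0],[np.sin(yaw),-np.cos(yaw),0],[0,0,-1]]))
    rv=(R.inv()*T).as_rotvec(); d=np.array([x,y,z])-s['position']
    # shift applied in start tool axes; do shift rows w/o turn then turn
    print('shift tool',R.inv().apply(d).round(4),'turn',rv.round(4),'min rows',np.linalg.norm(d)/.0417,np.linalg.norm(rv)/.125)
E
python3 - <<'E'
from h import *
W=load('wrist0');s=get_obs()
print(w2px(W,[s['position'],s['position']*[1,1,0]]),px2w(W,[(320,200),(0,0),(640,0),(320,0)],0.02)-s['position'])
plan(.50,.03,.25,-.276)
E
```

```text
[[313.05519878 239.10647971]
 [313.79775112 165.4651142 ]] [[-0.03972729  0.00256836 -0.19040327]
 [ 0.25536571  0.26770049 -0.19040327]
 [ 0.08708468 -0.37305618 -0.19040327]
 [ 0.1688146  -0.05128189 -0.19040327]]
shift tool [ 0.4759  0.4433 -0.0389] turn [ 0.0014 -0.0001  0.0182] min rows 15.624359953781799 0.14604518530981334
```

>>> move_arm(
  rows=[
    [0.0854,0.0264,0.0246,-0.0022,0,0,0.001],
    [0.0854,0.0264,0.0246,-0.0022,0,0,0.001],
    [0.0854,0.0264,0.0246,-0.0022,0,0,0.001],
    [0.0854,0.0264,0.0246,-0.0022,0,0,0.001],
    [0.0854,0.0264,0.0246,-0.0022,0,0,0.001],
    [0.0854,0.0264,0.0246,-0.0022,0,0,0.001],
    [0.0854,0.0264,0.0246,-0.0022,0,0,0.001],
    [0.0854,0.0264,0.0246,-0.0022,0,0,0.001],
    [0.0854,0.0264,0.0246,-0.0022,0,0,0.001],
    [0.0854,0.0264,0.0246,-0.0022,0,0,0.001],
    [0.0854,0.0264,0.0246,-0.0022,0,0,0.001],
    [0.0854,0.0264,0.0246,-0.0022,0,0,0.001],
    [0.0854,0.0264,0.0246,-0.0022,0,0,0.001],
    [0.0854,0.0264,0.0246,-0.0022,0,0,0.001],
    [0.0854,0.0264,0.0246,-0.0022,0,0,0.001],
    [0.0854,0.0264,0.0246,-0.0022,0,0,0.001],
    [0.0854,0.0264,0.0246,-0.0022,0,0,0.001],
    [0.0854,0.0264,0.0246,-0.0022,0,0,0.001],
    [0.0854,0,0,0,0,0,0],
    [0.0854,0,0,0,0,0,0],
  ],
  newtons=40,
)

```text
time_s: 1.82
position: [0.4952, 0.0263, 0.2501]
eef_rot: [0.0, 0.99, -0.139, -0.001]
force: [-0.3, 0.5, -0.0]
opening: 0.0852
```

```bash
python3 - <<'E'
from h import *
snap('wrist','wrist1'); s=get_obs(); print(s['position'],s['eef_rot'],s['joints'].round(2),s['force'])
E
```

```text
[0.49482242 0.02737747 0.25026939] [ 2.00224186e-04  9.90373101e-01 -1.38422604e-01 -5.13686902e-04] [ 0.46 -0.23 -0.1  -0.   -1.71  0.83] [-0.11951975 -0.00843898 -0.77329269]
```

View pics/wrist1.png

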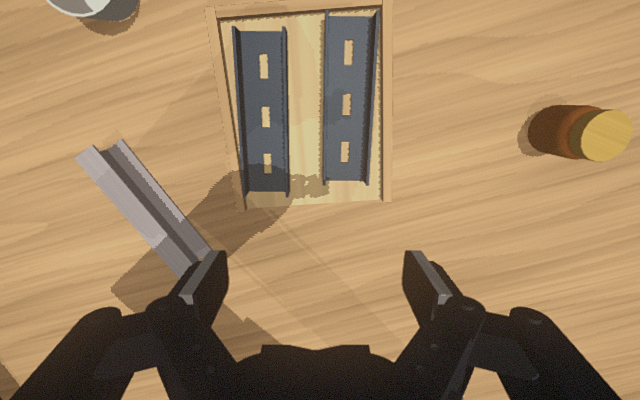

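```bash
python3 - <<'E'
from h import *
crop('wrist1',200,0,400,215,3.5,'w1c')
crop('wrist1',65,120,225,290,3.5,'w1k')
E
```

```text
(no output)
```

View pics/w1c.png

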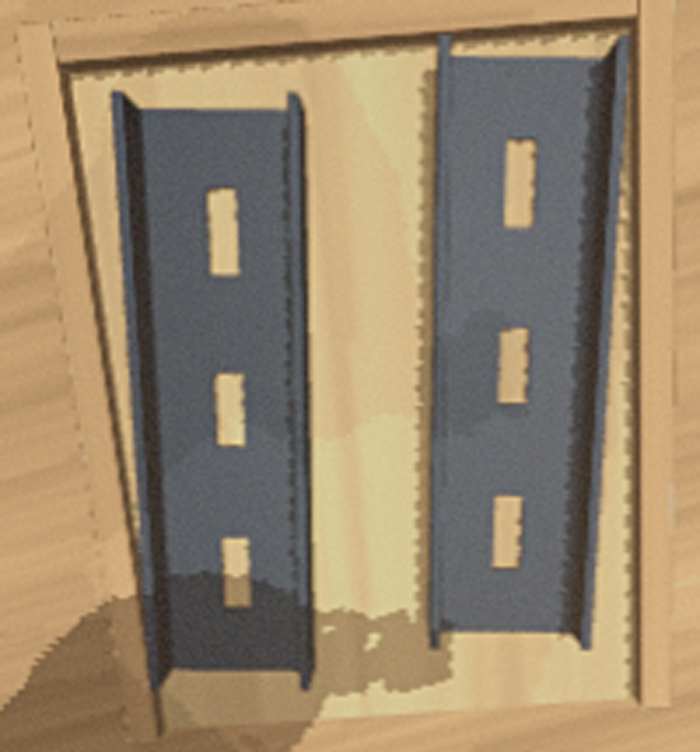

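View pics/w1k.png

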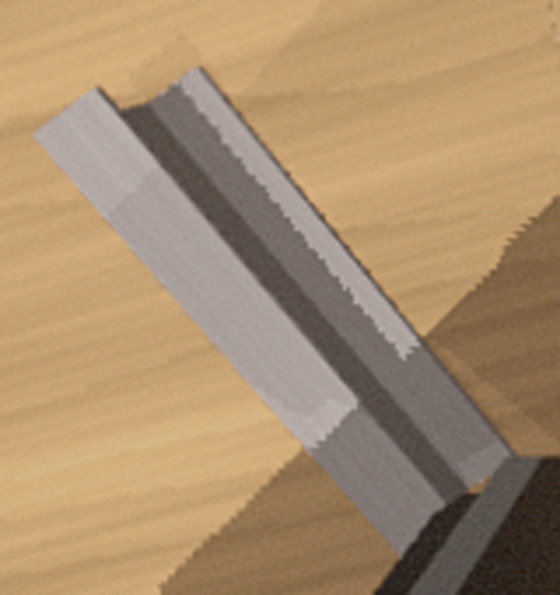

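```bash
python3 - <<'E'
from fit import *
W=load('wrist1');S=load('scene0');D=load('side0')
w=lambda p:o(p,3.5,200,0);k=lambda p:o(p,3.5,65,120)
s=lambda p:o(p,5,235,145); d=lambda p:o(p,4,265,180)
T=lambda a,b,z:[[ -a,-b,z],[a,-b,z],[a,b,z],[-a,b,z]]
print(fit([(W,w([(586,645),(622,38),(443,37),(435,645)]),T(.1,.028,.039))],[.5,0,-.2]))
print(fit([(W,w([(308,685),(293,95),(118,93),(155,685)]),T(.1,.028,.039))],[.5,0,-.2]))
P=px2w(W,k([(36,133),(98,88),(401,556),(463,490)]),.06);print(P)
v=P[1]-P[3];print('cap yaw',np.arctan2(v[1],v[0]), np.linalg.norm(P[0]-P[1]), 'centre from far end',(P[0]+P[1])/2-.1*np.array([np.cos(.29),np.sin(.29),0]))
for n,ps in [('b',[(118,93),(155,685),(293,95),(308,685)]),('a',[(443,37),(435,645),(622,38),(586,645)])]:
    P=px2w(W,w(ps),.039); print(n,P[:,:2].round(4),[np.arctan2(*(P[i]-P[i+1])[[1,0]]).round(3) for i in(0,2)],np.linalg.norm(P[0]-P[1]),np.linalg.norm(P[0]-P[2]))
# slots centers z=.013
for n,ps in [('b',[(222,231),(230,409),(236,572)]),('a',[(520,184),(513,366),(507,532)])]:
    P=px2w(W,w(ps),.013);print(n,P[:,:2].round(4),np.arctan2(*(P[0]-P[2])[[1,0]]))
P=px2w(W,w([(57,30),(637,18),(640,18),(640,700),(60,66),(160,735)]),.024);print(P.round(4),np.arctan2(*(P[2]-P[3])[[1,0]]),np.arctan2(*(P[4]-P[5])[[1,0]]))
E
```

```text
(array([ 0.55415405, -0.03329309, -0.28384412]), array([ 0.20039125,  1.8257676 ,  0.08413264, -1.21039321, -0.09636347,
       -1.29247973, -0.17818172,  1.65292818]))
(array([ 0.56754578,  0.07004687, -0.2869782 ]), array([-0.36896363,  2.04803095,  0.3378056 , -1.51339579, -0.31251764,
       -1.23737573,  0.33236876,  1.755398  ]))
[[0.58673878 0.2952288  0.06      ]
 [0.59447237 0.26731516 0.06      ]
 [0.40037464 0.24258988 0.06      ]
 [0.42038819 0.20828693 0.06      ]]
cap yaw 0.32691240393833276 0.02896514645086143 centre from far end [0.49478119 0.25267676 0.06      ]
b [[0.6701 0.0687]
 [0.4819 0.1248]
 [0.6542 0.0157]
 [0.4662 0.0702]] [np.float64(-0.29), np.float64(-0.282)] 0.19637898997251735 0.055333820927337025
a [[ 0.6568 -0.0342]
 [ 0.4681  0.0208]
 [ 0.6412 -0.0878]
 [ 0.4528 -0.0325]] [np.float64(-0.283), np.float64(-0.286)] 0.19654908144716596 0.05585884923324835
b [[0.6263 0.0534]
 [0.5682 0.0702]
 [0.51   0.0876]] -0.2861754469744324
a [[ 0.6121 -0.0505]
 [ 0.5542 -0.0333]
 [ 0.4962 -0.0162]] -0.2878245404481237
[[ 0.6969  0.0839  0.024 ]
 [ 0.6483 -0.0974  0.024 ]
 [ 0.6481 -0.0984  0.024 ]
 [ 0.4207 -0.0491  0.024 ]
 [ 0.6869  0.0868  0.024 ]
 [ 0.4585  0.1349  0.024 ]] -0.21337268759230646 -0.20760090421249022
```

```bash
python3 - <<'E'
from h import *
plan(.561,.0184,.02,-.286)
E
```

```text
shift tool [ 0.0663 -0.0096  0.2302] turn [0.0005 0.001  0.0083] min rows 5.749600304836092 0.06668952206194936
```

>>> move_arm(
  rows=[
    [0.08,0.011,-0.0016,0.028,0,0,0.0014],
    [0.08,0.011,-0.0016,0.028,0,0,0.0014],
    [0.08,0.011,-0.0016,0.028,0,0,0.0014],
    [0.08,0.011,-0.0016,0.028,0,0,0.0014],
    [0.08,0.011,-0.0016,0.028,0,0,0.0014],
    [0.08,0.011,-0.0016,0.028,0,0,0.0014],
    [0.072,0,0,0.0155,0,0,0],
    [0.072,0,0,0.0155,0,0,0],
    [0.072,0,0,0.0155,0,0,0],
    [0.072,0,0,0.0155,0,0,0],
    [0.072,0,0,0,0,0,0],
    [0.072,0,0,0,0,0,0],
    [0.072,0,0,0,0,0,0],
  ],
  newtons=30,
)

```text
time_s: 2.95
position: [0.5614, 0.0198, 0.0222]
eef_rot: [-0.0, 0.99, -0.141, 0.001]
force: [0.0, 0.3, 0.7]
opening: 0.072
```

```bash
python3 - <<'E'
from h import *
snap('scene','scene2');snap('side','side2');snap('wrist','wrist2')
a=cv2.imread('pics/scene2.png')[130:270,220:390];b=cv2.imread('pics/wrist2.png')
a=cv2.resize(a,None,fx=3,fy=3);b=cv2.resize(b,None,fx=.5,fy=.5)
o=np.zeros((625,510,3),np.uint8);o[:420]=a;o[420:620,:320]=b;cv2.imwrite('pics/c2.png',o[:600])
s=get_obs();print(s['position'],s['force'],s['opening'])
E
```

```text
[0.56165116 0.01945131 0.02228135] [-0.48031859 -0.45921856  0.58531109] 0.07226426036462781
```

View pics/c2.png

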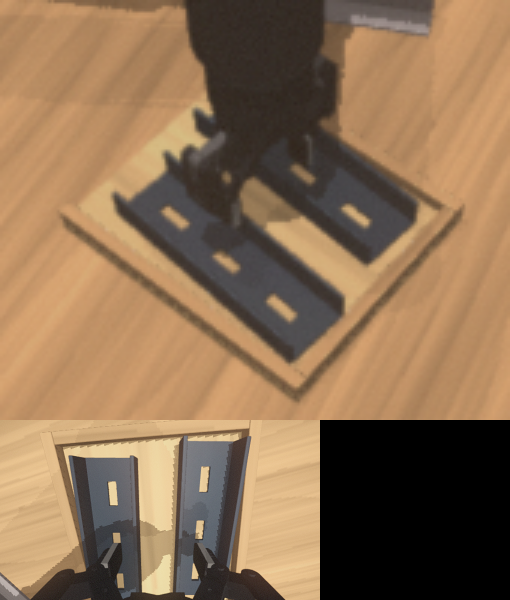

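>>> move_arm(
  rows=[
    [0.06,0,0,0,0,0,0],
    [0.05,0,0,0,0,0,0],
    [0.04,0,0,0,0,0,0],
    [0.03,0,0,0,0,0,0],
    [0.02,0,0,0,0,0,0],
    [0.01,0,0,0,0,0,0],
    [0.0,0,0,0,0,0,0],
    [0.0,0,0,0,0,0,0],
    [0.0,0,0,0,0,0,0],
    [0.0,0,0,0,0,0,0],
    [0.0,0,0,0,0,0,0],
    [0.0,0,0,0,0,0,0],
  ],
  newtons=30,
)

```text
time_s: 4.1
position: [0.5609, 0.0189, 0.0208]
eef_rot: [0.0, 0.99, -0.142, -0.0]
force: [0.3, -0.4, -0.2]
opening: 0.0003
```

```bash
python3 - <<'E'
from h import *
snap('wrist','wrist3')
s=get_obs();print(s['position'],s['force'],s['opening'],s['time_s'])
E
```

```text
[0.56095945 0.01893786 0.02083227] [ 0.57209626  0.09692654 -0.7046701 ] 0.0001398836461819159 4.15
```

View pics/wrist3.png

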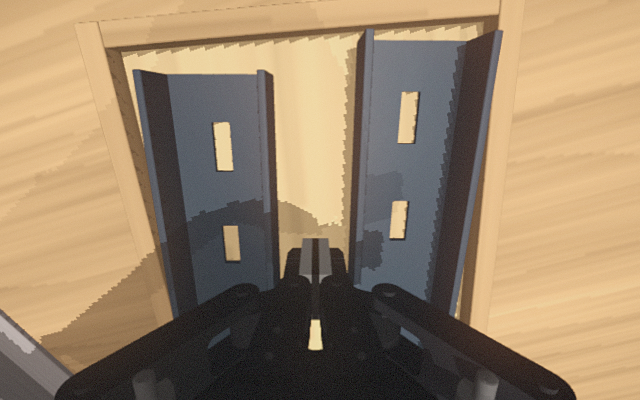

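```bash
python3 - <<'E'
from h import *
snap('scene','scene3');snap('side','side3')
a=cv2.imread('pics/scene3.png')[130:260,230:390];b=cv2.imread('pics/side3.png')[170:280,260:400]
cv2.imwrite('pics/c3a.png',cv2.resize(a,None,fx=4.5,fy=4.5,interpolation=2));cv2.imwrite('pics/c3b.png',cv2.resize(b,None,fx=5,fy=5,interpolation=2))
E
```

```text
(no output)
```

View pics/c3a.png

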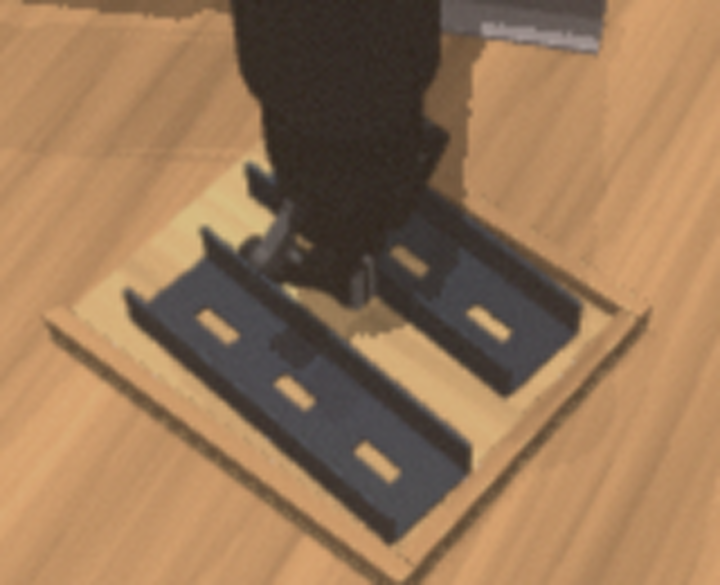

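View pics/c3b.png

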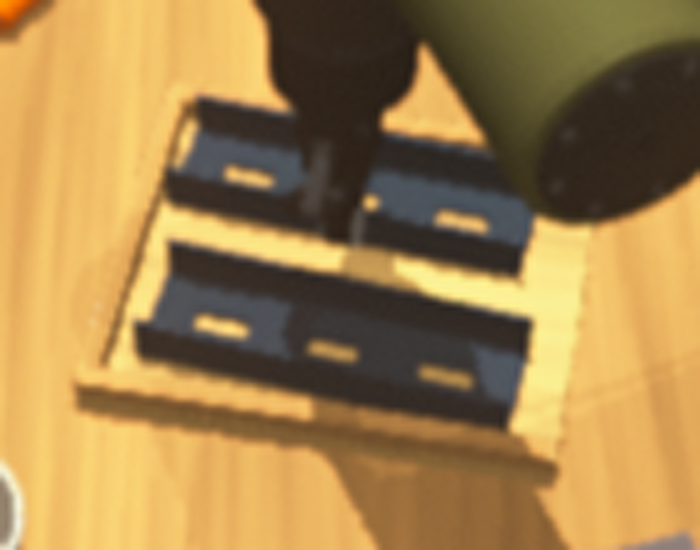

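```bash
python3 - <<'E'
from h import *
crop('wrist2',130,0,530,400,2,'w2c')
W=load('wrist2')
n=np.array([.282,.959,0]);c=np.array([.5616,.0195,0]);u=np.array([.959,-.282,0])
L=[c+n*s*k+[0,0,z] for s in(-1,1) for k in (.036,) for z in (.02,.033,.039)]
print((w2px(W,L)-[130,0])*2)
E
```

```text
[[487.03856336 475.16171232]
 [495.61633497 495.33837417]
 [500.0149359  505.68730494]
 [246.67604416 474.42814712]
 [237.5447036  494.54846529]
 [232.86232361 504.86831653]]
```

View pics/w2c.png

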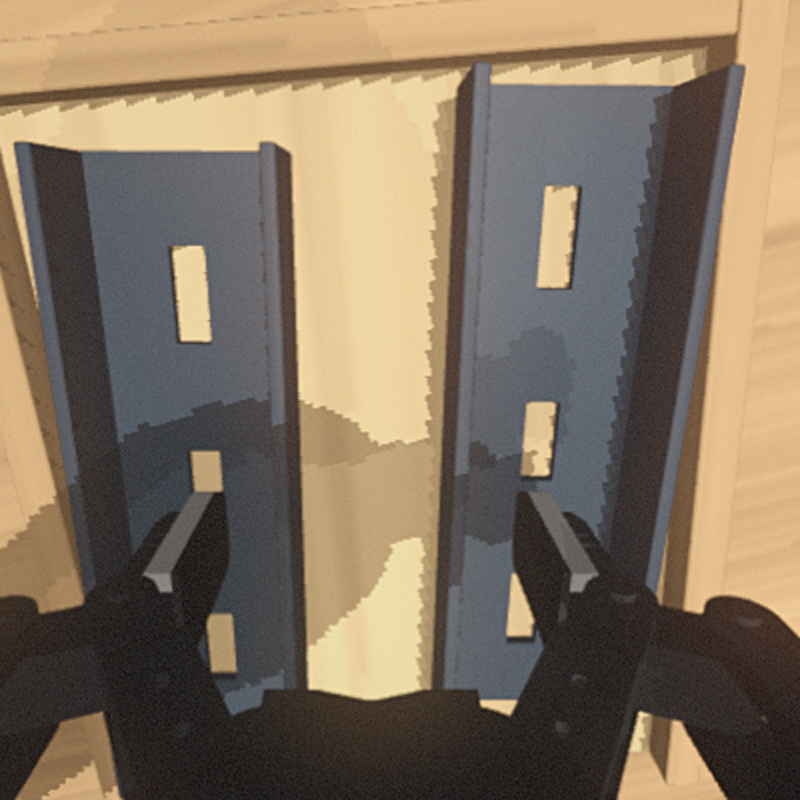

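```bash
python3 - <<'E'
from h import *
crop('wrist3',220,180,420,330,4,'w3c')
W=load('wrist3');n=np.array([.282,.959,0]);c=np.array([.56095,.0189,.0208]);u=np.array([.959,-.282,0])
for h in (0,.005,.01,.015,.02): print(h,[((w2px(W,[c+u*k+[0,0,h]])[0]-[220,180])*4).round() for k in (-.011,0,.011)])
E
```

```text
0 [array([373., 303.]), array([373., 236.]), array([373., 167.])]
0.005 [array([373., 319.]), array([373., 251.]), array([373., 181.])]
0.01 [array([373., 337.]), array([373., 268.]), array([373., 195.])]
0.015 [array([372., 356.]), array([372., 285.]), array([372., 211.])]
0.02 [array([372., 376.]), array([372., 303.]), array([372., 227.])]
```

View pics/w3c.png

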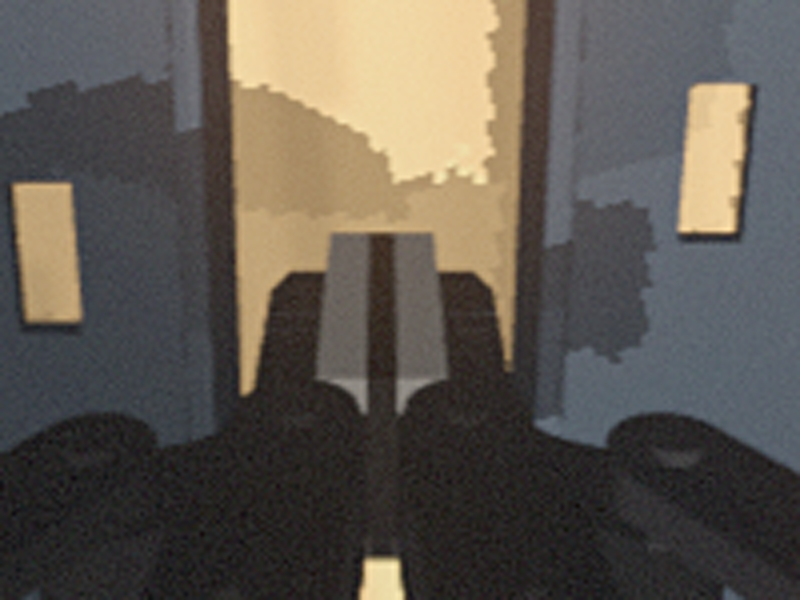

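```bash
python3 - <<'E'
from h import *
S=load('scene3');D=load('side3')
n=np.array([.282,.959,0]);c=np.array([.56095,.0189,.0208]);u=np.array([.959,-.282,0])
for k in (-.011,0,.011):
  for h in (0,.01,.02): 
    P=c+u*k+[0,0,h]; print(k,h,((w2px(S,[P])[0]-[230,130])*4.5).round(),((w2px(D,[P])[0]-[260,170])*5).round())
E
```

```text
-0.011 0 [336. 305.] [359. 266.]
-0.011 0.01 [336. 294.] [359. 254.]
-0.011 0.02 [335. 283.] [359. 242.]
0 0 [351. 316.] [339. 262.]
0 0.01 [350. 306.] [339. 250.]
0 0.02 [350. 295.] [339. 238.]
0.011 0 [365. 328.] [319. 258.]
0.011 0.01 [365. 318.] [319. 246.]
0.011 0.02 [364. 307.] [319. 234.]
```

>>> move_arm(
  rows=[
    [0.0,0,0,-0.02,0,0,0],
    [0.0,0,0,-0.02,0,0,0],
    [0.072,0,0,0,0,0,0],
    [0.072,0,0,0,0,0,0],
    [0.072,0,0,0,0,0,0],
    [0.072,0,0,0,0,0,0],
    [0.072,0,0,0,0,0,0],
    [0.072,0,0,0,0,0,0],
    [0.072,0,0,0.02,0,0,0],
    [0.072,0,0,0.02,0,0,0],
    [0.072,0,0,0.01,0,0,0],
    [0.072,0,0,0.006,0,0,0],
    [0.072,0,0,0.003,0,0,0],
    [0.072,0,0,0.001,0,0,0],
    [0.072,0,0,0,0,0,0],
  ],
)

```text
time_s: 5.5
position: [0.5614, 0.019, 0.0015]
eef_rot: [-0.0, 0.99, -0.142, 0.0]
force: [0.7, 0.0, 0.5]
opening: 0.0724
```

```bash
python3 - <<'E'
from h import *
snap('scene','scene4');snap('wrist','wrist4')
crop('scene4',230,130,390,260,4.5,'c4')
s=get_obs();print(s['position'],s['force'],s['opening'])
E
```

```text
[0.56159337 0.0190669  0.00185993] [0.23003916 0.37078561 0.25084107] 0.07204723123902963
```

View pics/c4.png

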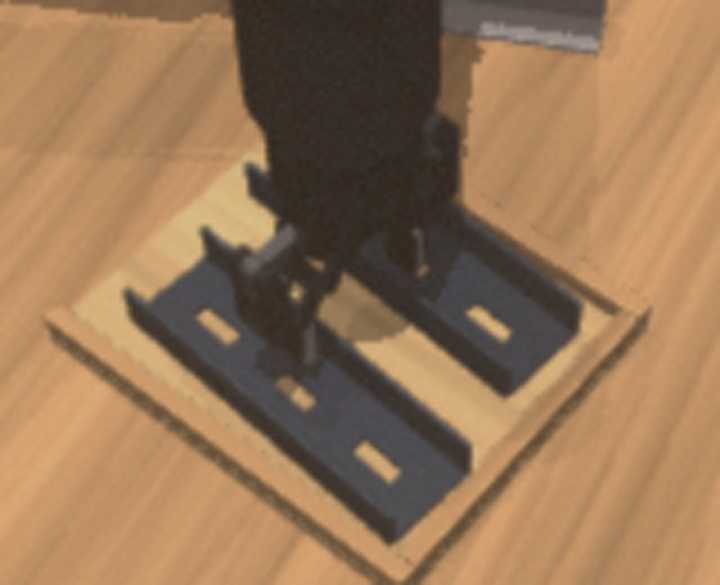

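View pics/wrist4.png

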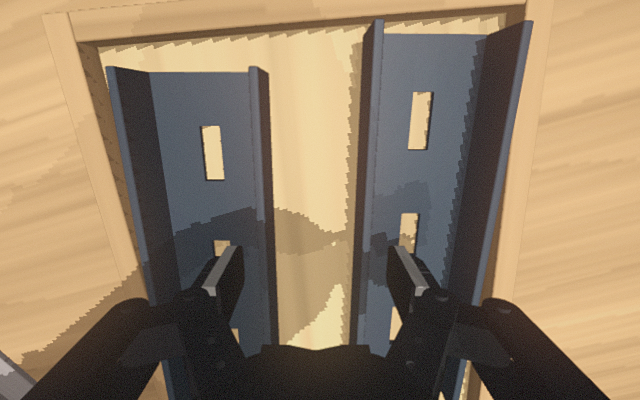

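>>> move_arm(
  rows=[
    [0.06,0,0,0,0,0,0],
    [0.05,0,0,0,0,0,0],
    [0.042,0,0,0,0,0,0],
    [0.036,0,0,0,0,0,0],
    [0.03,0,0,0,0,0,0],
    [0.024,0,0,0,0,0,0],
    [0.018,0,0,0,0,0,0],
    [0.012,0,0,0,0,0,0],
    [0.006,0,0,0,0,0,0],
    [0.0,0,0,0,0,0,0],
    [0.0,0,0,0,0,0,0],
    [0.0,0,0,0,0,0,0],
  ],
  newtons=30,
)

```text
time_s: 6.6
position: [0.5631, 0.0188, 0.004]
eef_rot: [-0.0, 0.99, -0.142, 0.003]
force: [-0.3, 0.3, 9.4]
opening: 0.0075
```

```bash
python3 - <<'E'
from h import *
snap('wrist','wrist5')
s=get_obs();print(s['position'],s['force'],s['opening'],s['time_s'])
E
```

```text
[0.56309874 0.01880549 0.00402085] [-0.82409167 -1.09339724  8.95655749] 0.007313169794493977 6.65
```

View pics/wrist5.png

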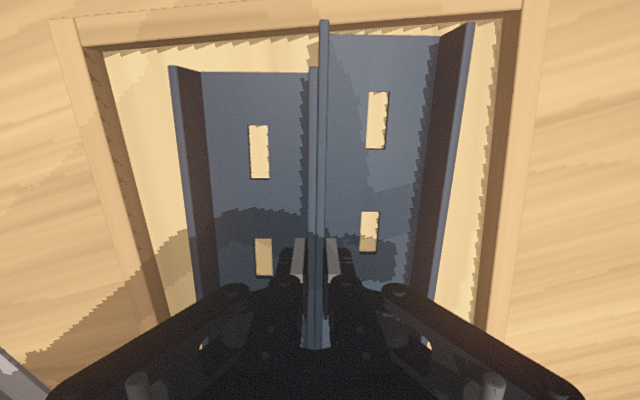

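>>> move_arm(
  rows=[
    [0.03,0,0,-0.001,0,0,0],
    [0.04,0,0,-0.002,0,0,0],
    [0.05,0,0,-0.004,0,0,0],
    [0.06,0,0,-0.02,0,0,0],
    [0.06,0,0,-0.04,0,0,0],
    [0.06,-0.01,0,-0.04,0,0,0],
    [0.06,-0.02,0,-0.04,0,0,0],
    [0.06,-0.03,0,-0.04,0,0,0],
    [0.06,0,0,0,0,0,0],
    [0.06,0,0,0,0,0,0],
  ],
)

```text
time_s: 7.48
position: [0.5099, 0.0347, 0.1818]
eef_rot: [-0.002, 0.99, -0.141, 0.003]
force: [-0.2, -0.2, -1.4]
opening: 0.06
```

```bash
python3 - <<'E'
from h import *
snap('wrist','wrist6')
crop('wrist6',160,0,480,240,2.5,'w6c')
s=get_obs();print(s['position'],s['eef_rot'],s['opening'],s['time_s'])
E
```

```text
[0.50939347 0.03446    0.17933034] [-7.46004981e-04  9.89971900e-01 -1.41260592e-01  7.25493927e-04] 0.06013638787099543 7.5333
```

View pics/wrist6.png

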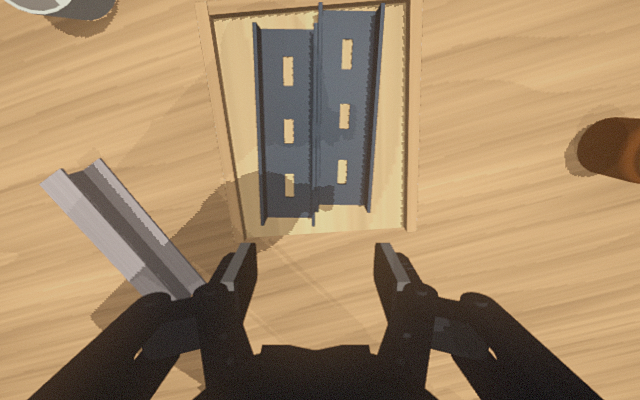

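View pics/w6c.png

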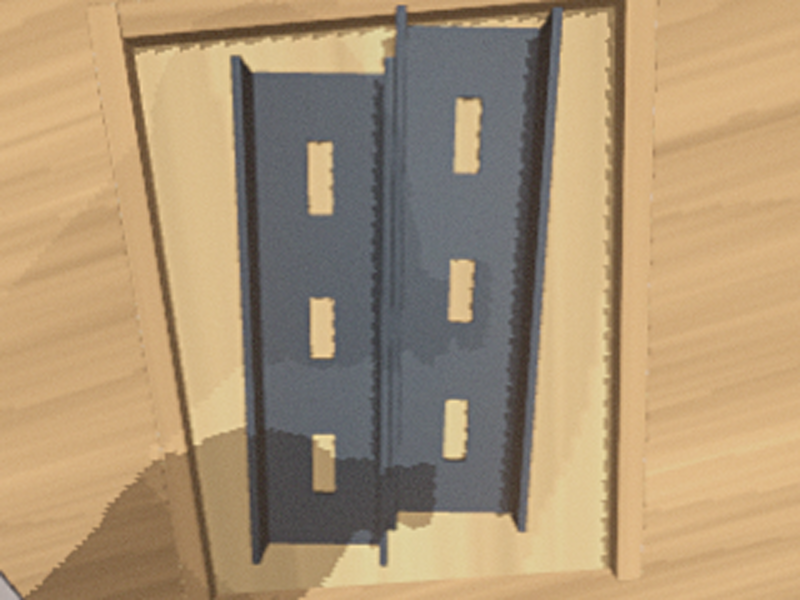

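```bash
python3 - <<'E'
from fit import *
W=load('wrist6');w=lambda p:o(p,2.5,160,0)
for n,ps in [('b',[(320,177),(321,327),(324,463)]),('a',[(468,135),(461,290),(456,430)])]:
    P=px2w(W,w(ps),.011);print(n,P[:,:2].round(4),P.mean(0).round(4),np.arctan2(*(P[0]-P[2])[[1,0]]))
P=px2w(W,w([(393,62),(390,525)]),.039);print(P,np.arctan2(*(P[0]-P[1])[[1,0]]))
plan(.495,.2545,.12,.29)
E
```

```text
b [[0.6217 0.031 ]
 [0.5637 0.0491]
 [0.505  0.0664]] [0.5635 0.0488 0.011 ] -0.29419201119759425
a [[ 0.62   -0.0314]
 [ 0.5619 -0.0133]
 [ 0.5031  0.0043]] [ 0.5617 -0.0134  0.011 ] -0.2964668324151486
[[ 0.64805879 -0.00777856  0.039     ]
 [ 0.4773664   0.04282948  0.039     ]] -0.28823051671026106
shift tool [-0.0754 -0.2071  0.0596] turn [-0.0013 -0.0017 -0.5735] min rows 5.476078956259639 4.587785184432642
```

```bash
python3 - <<'E'
from h import *
plan(.4375,.237,.2,.29)
E
```

```text
shift tool [-0.1256 -0.1744 -0.0205] turn [-0.0013 -0.0017 -0.5735] min rows 5.177766014300798 4.587785184432642
```

>>> move_arm(
  rows=[
    [0.06,-0.018,-0.025,-0.003,0,0,0],
    [0.06,-0.018,-0.025,-0.003,0,0,0],
    [0.06,-0.018,-0.025,-0.003,0,0,0],
    [0.06,-0.018,-0.025,-0.003,0,0,0],
    [0.06,-0.018,-0.025,-0.003,0,0,0],
    [0.06,-0.018,-0.025,-0.003,0,0,0],
    [0.06,-0.018,-0.025,-0.003,0,0,0],
    [0.06,0,0,0,0,0,-0.096],
    [0.06,0,0,0,0,0,-0.096],
    [0.06,0,0,0,0,0,-0.096],
    [0.06,0,0,0,0,0,-0.096],
    [0.06,0,0,0,0,0,-0.096],
    [0.06,0,0,0,0,0,-0.096],
    [0.06,0,0,0,0,0,0],
    [0.06,0,0,0,0,0,0],
  ],
)

```text
time_s: 8.78
position: [0.4374, 0.237, 0.1979]
eef_rot: [0.001, 0.99, 0.144, -0.001]
force: [-0.3, -0.8, 0.3]
opening: 0.0602
```

```bash
python3 - <<'E'
from h import *
snap('wrist','wrist7')
s=get_obs();print(s['position'],s['eef_rot'],s['opening'],s['time_s'])
E
```

```text
[0.43748406 0.23701973 0.19819161] [ 7.46236101e-04  9.89613736e-01  1.43747248e-01 -9.08184568e-04] 0.060074214369352875 8.8333
```

View pics/wrist7.png

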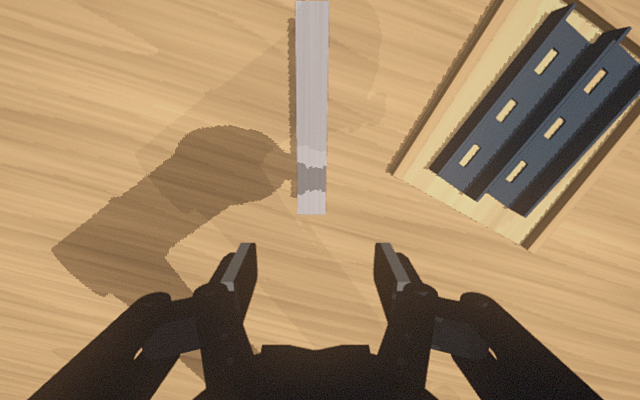

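```bash
python3 - <<'E'
from h import *
W=load('wrist7');
P=px2w(W,[(297,214),(326,214),(296,5),(328.5,5)],.06);print(P.round(4))
m=(P[0]+P[1])/2;M=(P[2]+P[3])/2;v=(M-m)/np.linalg.norm(M-m);print(np.arctan2(v[1],v[0]),np.linalg.norm(P[0]-P[1]),m+.1*v, np.linalg.norm(M-m))
s=get_obs();print(w2px(W,[s['position']]))
E
```

```text
[[0.3956 0.2428 0.06  ]
 [0.4044 0.2132 0.06  ]
 [0.5834 0.2959 0.06  ]
 [0.5914 0.2687 0.06  ]]
0.28206827469660045 0.030880717567567155 [0.49604483 0.25579964 0.06      ] 0.19511915062780172
[[312.540277   238.08654736]]
```

```bash
python3 - <<'E'
from h import *
plan(.496,.2557,.027,.284)
E
```

```text
shift tool [ 0.0618 -0.0015  0.1711] turn [0.0012 0.002  0.0045] min rows 4.361584575010236 0.040574841839060835
```

>>> move_arm(
  rows=[
    [0.06,0.0155,0,0.03,0.0003,0.0005,0.001],
    [0.06,0.0155,0,0.03,0.0003,0.0005,0.001],
    [0.06,0.0155,-0.001,0.03,0.0003,0.0005,0.001],
    [0.06,0.0155,-0.001,0.03,0.0003,0.0005,0.001],
    [0.06,0,0,0.02,0,0,0],
    [0.06,0,0,0.015,0,0,0],
    [0.06,0,0,0.01,0,0,0],
    [0.06,0,0,0.006,0,0,0],
    [0.05,0,0,0,0,0,0],
    [0.04,0,0,0,0,0,0],
    [0.035,0,0,0,0,0,0],
    [0.03,0,0,0,0,0,0],
    [0.025,0,0,0,0,0,0],
    [0.02,0,0,0,0,0,0],
    [0.015,0,0,0,0,0,0],
    [0.015,0,0,0,0,0,0],
    [0.015,0,0,0,0,0,0],
  ],
  newtons=50,
)

```text
time_s: 10.25
position: [0.4972, 0.2582, 0.0302]
eef_rot: [-0.002, 0.99, 0.144, 0.002]
force: [-3.1, 3.1, 6.0]
opening: 0.0283
```

```bash
python3 - <<'E'
from h import *
fr=snap('side','side8');snap('wrist','wrist8')
crop('side8',270,190,430,320,4.5,'d8')
s=get_obs();print(s['position'],s['eef_rot'],s['opening'],s['force'],s['time_s'])
E
```

```text
[0.49717493 0.25823127 0.03019861] [-0.00168767  0.9896248   0.14365024  0.00212687] 0.028046827584329432 [-3.09901481  1.97787577  5.88578129] 10.35
```

View pics/d8.png

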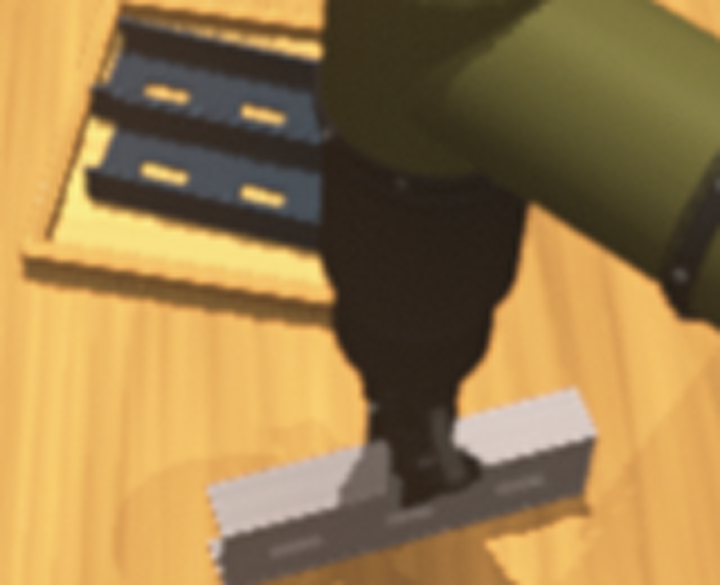

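View pics/wrist8.png

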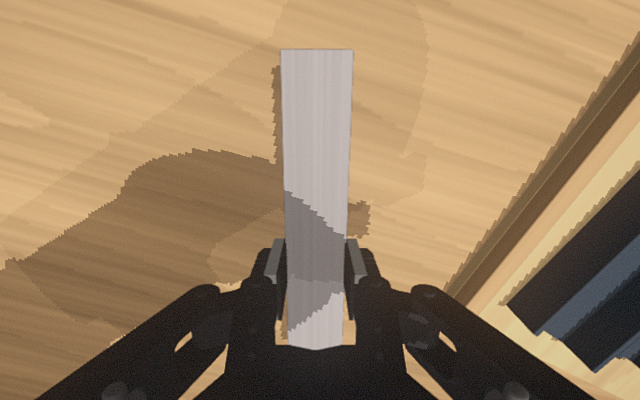

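>>> move_arm(
  rows=[
    [0.015,0,0,-0.004,0,0,0],
    [0.015,0,0,-0.008,0,0,0],
    [0.015,0,0,-0.012,0,0,0],
    [0.015,0,0,-0.012,0,0,0],
    [0.015,0,0,-0.012,0,0,0],
    [0.015,0,0,-0.012,0,0,0],
    [0.015,0,0,0,0,0,0],
    [0.015,0,0,0,0,0,0],
  ],
)

```text
time_s: 11.02
position: [0.4969, 0.2575, 0.0896]
eef_rot: [-0.001, 0.99, 0.143, 0.002]
force: [0.6, 0.2, -5.4]
opening: 0.0281
```

```bash
python3 - <<'E'
from h import *
snap('side','side9');snap('wrist','wrist9');snap('scene','scene9')
a=cv2.imread('pics/side9.png')[190:320,280:420];b=cv2.imread('pics/scene9.png')[80:210,250:390]
cv2.imwrite('pics/c9.png',cv2.resize(np.hstack([a,b]),None,fx=2.8,fy=2.8,interpolation=2))
s=get_obs();print(s['position'],s['eef_rot'],s['opening'],s['force'],s['moment'],s['time_s'])
E
```

```text
[0.49594513 0.25675534 0.08740199] [-3.95271987e-04  9.89668748e-01  1.43372252e-01  1.00964683e-04] 0.028497364569566735 [-0.39985939  0.49267215 -5.16344424] [-0.02078222  0.00075211 -0.02528363] 11.1667
```

View pics/c9.png

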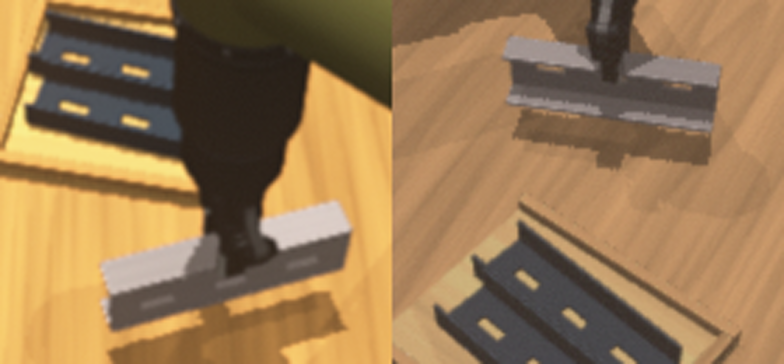

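View pics/wrist9.png

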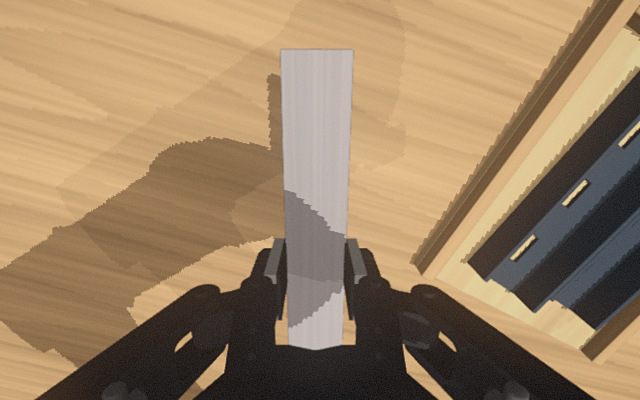

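```bash
python3 - <<'E'
from h import *
W=load('wrist9');s=get_obs();p=s['position'];z=p[2]+.0298
P=px2w(W,[(280.5,48.5),(353,48.5)],z); yaw=2*np.arctan2(.14337,.98967)
u=np.array([np.cos(yaw),np.sin(yaw),0]);n=np.array([-u[1],u[0],0])
print(yaw,[( (q-p)@u,(q-p)@n) for q in P])
b=np.array([.5635,.0488]);a=np.array([.5617,-.0134]);y=-.292;U=np.array([np.cos(y),np.sin(y)]);N=np.array([-U[1],U[0]])
J=(a+b)/2; print('joint',J,(b-a)@N,(b-a)@U)
t=J+N*.035; print('target',t); plan(t[0],t[1],.12,y)
print([ (w2px(load('side9'),[[*(t+U*k),z]])) for k in(-.1,.1) for z in(.013,.073)])
E
```

```text
0.28773127902967854 [(np.float64(0.09787937135828673), np.float64(0.012687591912360196)), (np.float64(0.09788013539986753), np.float64(-0.016524525132189133))]
joint [0.5626 0.0177] 0.06008524006971642 -0.016181592188797278
target [0.57267538 0.05121845]
shift tool [ 0.0153  0.2188 -0.0328] turn [-8.000e-04 -1.000e-04  5.797e-01] min rows 5.318962833432594 4.6378932321349176
[array([[360.49019112, 242.08230652]]), array([[361.74919816, 227.82305254]]), array([[287.88707945, 225.74295903]]), array([[286.48912638, 211.35798718]])]
```

```bash
python3 - <<'E'
from h import *
y=-.292;U=np.array([np.cos(y),np.sin(y)]);N=np.array([-U[1],U[0]]);t=np.array([.5626,.0177])+N*.036+U*.002
print(t);plan(t[0],t[1],.13,y)
E
```

```text
[0.57487859 0.05160039]
shift tool [ 0.0175  0.2191 -0.0428] turn [-8.000e-04 -1.000e-04  5.797e-01] min rows 5.369434441137568 4.6378932321349176
```

>>> move_arm(
  rows=[
    [0.015,0.001,0.01,-0.012,0,0,0],
    [0.015,0.002,0.025,-0.012,0,0,0],
    [0.015,0.003,0.034,-0.012,0,0,0],
    [0.015,0.003,0.034,-0.0068,0,0,0],
    [0.015,0.003,0.034,0,0,0,0],
    [0.015,0.003,0.034,0,0,0,0],
    [0.015,0.0015,0.028,0,0,0,0],
    [0.015,0.001,0.0201,0,0,0,0.05],
    [0.015,0,0,0,0,0,0.08],
    [0.015,0,0,0,0,0,0.1],
    [0.015,0,0,0,0,0,0.1],
    [0.015,0,0,0,0,0,0.1],
    [0.015,0,0,0,0,0,0.09],
    [0.015,0,0,0,0,0,0.06],
    [0.015,0,0,0,0,0,0],
    [0.015,0,0,0,0,0,0],
  ],
)

```text
time_s: 12.5
position: [0.5753, 0.0514, 0.131]
eef_rot: [-0.001, 0.989, -0.145, 0.0]
force: [0.2, -0.3, -5.3]
opening: 0.0285
```

```bash
python3 - <<'E'
from h import *
snap('wrist','wrist10')
s=get_obs();print(s['position'],s['eef_rot'],s['opening'],s['force'],s['time_s'])
plan(.5749,.0516,.06,-.292)
E
```

```text
[0.57531249 0.05148559 0.130996  ] [-7.63198867e-04  9.89482431e-01 -1.44650225e-01  4.98286750e-04] 0.02859552053525996 [-0.47332597 -0.34910692 -3.60614805] 12.55
shift tool [-0.0005  0.0001  0.071 ] turn [-0.0017 -0.0008  0.0017] min rows 1.7025727950480436 0.01983709151149353
```

View pics/wrist10.png

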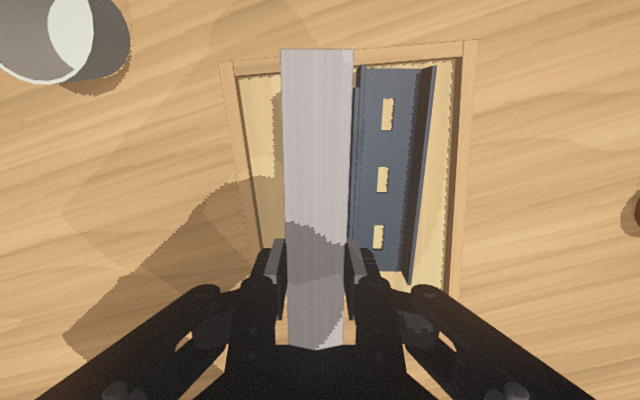

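```bash
python3 - <<'E'
from h import *
W=load('wrist10')
P=px2w(W,[(388,114),(382.5,180),(378,237)],.011);print(P,P.mean(0))
E
```

```text
[[ 0.6198565  -0.03180628  0.011     ]
 [ 0.56101626 -0.01331648  0.011     ]
 [ 0.503315    0.00447512  0.011     ]] [ 0.56139592 -0.01354922  0.011     ]
```

>>> move_arm(
  rows=[
    [0.015,0,0,0.014,0,0,0],
    [0.015,0,0,0.014,0,0,0],
    [0.015,0,0,0.014,0,0,0],
    [0.015,0,0,0.014,0,0,0],
    [0.015,0,0,0,0,0,0],
    [0.015,0,0,0,0,0,0],
  ],
)

```text
time_s: 13.05
position: [0.575, 0.0515, 0.0745]
eef_rot: [-0.0, 0.989, -0.145, -0.0]
force: [-0.0, 0.1, -4.5]
opening: 0.0284
```

```bash
python3 - <<'E'
from h import *
snap('scene','scene11');snap('side','side11')
crop('scene11',230,110,390,260,4,'c11');crop('side11',260,170,420,280,4.5,'d11')
s=get_obs();print(s['position'],s['force'],s['time_s'])
E
```

```text
[0.57615914 0.05188375 0.07640999] [-0.50335298  0.72614639 -4.91592059] 13.15
```

View pics/c11.png

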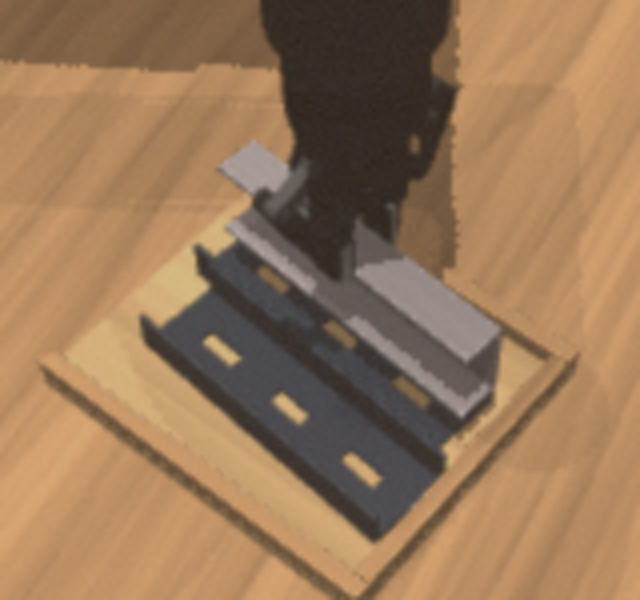

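View pics/d11.png

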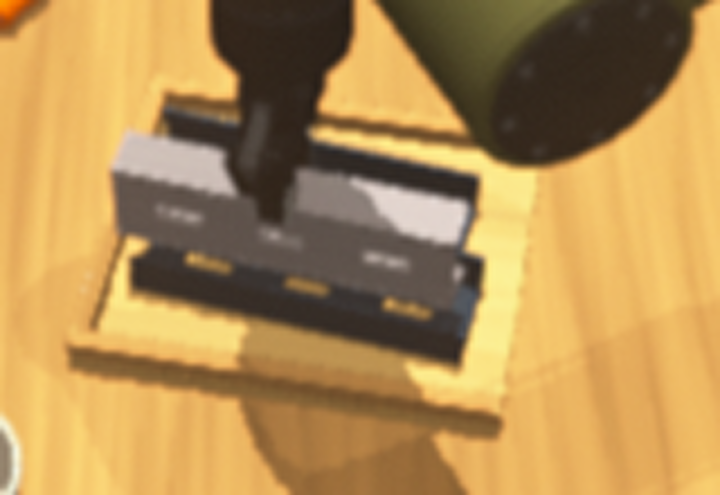

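>>> move_arm(
  rows=[
    [0.015,0,0,0.01,0,0,0],
    [0.015,0,0,0.008,0,0,0],
    [0.015,0,0,0.006,0,0,0],
    [0.015,0,0,0.004,0,0,0],
    [0.015,0,0,0.002,0,0,0],
    [0.015,0,0,0,0,0,0],
    [0.015,0,0,0,0,0,0],
  ],
)

```text
time_s: 13.73
position: [0.5756, 0.0519, 0.0451]
eef_rot: [-0.001, 0.989, -0.146, 0.001]
force: [-0.3, 0.5, -4.4]
opening: 0.0278
```

```bash
python3 - <<'E'
from h import *
snap('side','side12');crop('side12',260,170,420,280,4.5,'d12')
s=get_obs();print(s['position'],s['force'],s['moment'],s['time_s'])
E
```

```text
[0.57580845 0.05196516 0.04544085] [-0.58418395 -0.03291892 -4.19364863] [-0.08913923 -0.01314897  0.00973538] 13.7833
```

View pics/d12.png

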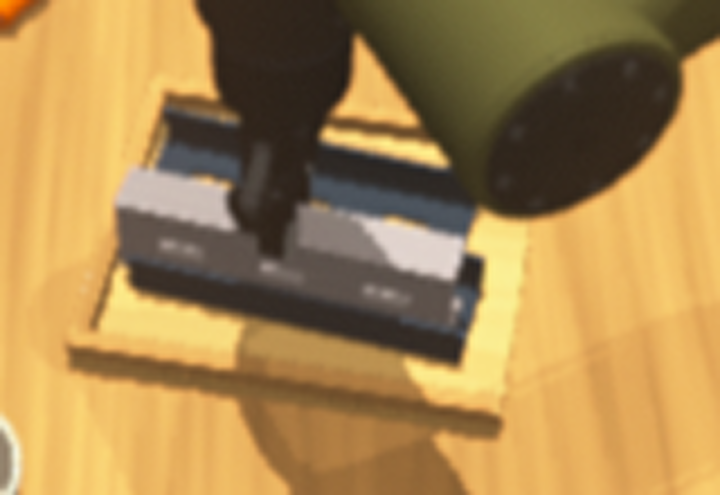

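>>> move_arm(
  rows=[
    [0.015,0,0,0.001,0,0,0],
    [0.015,0,0,0.001,0,0,0],
    [0.015,0,0,0.001,0,0,0],
    [0.015,0,0,0,0,0,0],
    [0.015,0,0,0,0,0,0],
  ],
)

```text
time_s: 14.2
position: [0.5758, 0.0521, 0.0432]
eef_rot: [-0.001, 0.989, -0.145, 0.001]
force: [-4.9, 1.3, 3.7]
opening: 0.0278
```

>>> move_arm(
  rows=[
    [0.03,0,0,0,0,0,0],
    [0.034,0,0,0,0,0,0],
    [0.04,0,0,0,0,0,0],
    [0.05,0,0,0,0,0,0],
    [0.06,0,0,0,0,0,0],
    [0.06,0,0,0,0,0,0],
    [0.06,0,0,-0.005,0,0,0],
    [0.06,0,0,-0.01,0,0,0],
    [0.06,0,0,-0.02,0,0,0],
    [0.06,0,0,-0.03,0,0,0],
    [0.06,0,0,-0.04,0,0,0],
    [0.06,-0.02,0,-0.02,0,0,0],
    [0.06,-0.02,0,0,0,0,0],
    [0.06,0,0,0,0,0,0],
  ],
)

```text
time_s: 15.37
position: [0.5365, 0.0642, 0.1711]
eef_rot: [-0.003, 0.989, -0.145, 0.003]
force: [1.3, -0.6, -0.0]
opening: 0.0599
```

```bash
python3 - <<'E'
from h import *
snap('scene','scene13');snap('side','side13');snap('wrist','wrist13')
crop('scene13',230,130,390,260,4,'c13');crop('side13',260,170,420,280,4.5,'d13')
s=get_obs();print(s['position'],s['force'],s['moment'],s['time_s'])
E
```

```text
[0.53714919 0.06332723 0.16763667] [ 0.00281586 -0.4169172   0.18594098] [-0.00347445 -0.00772637  0.00157349] 15.5167
```

View pics/c13.png

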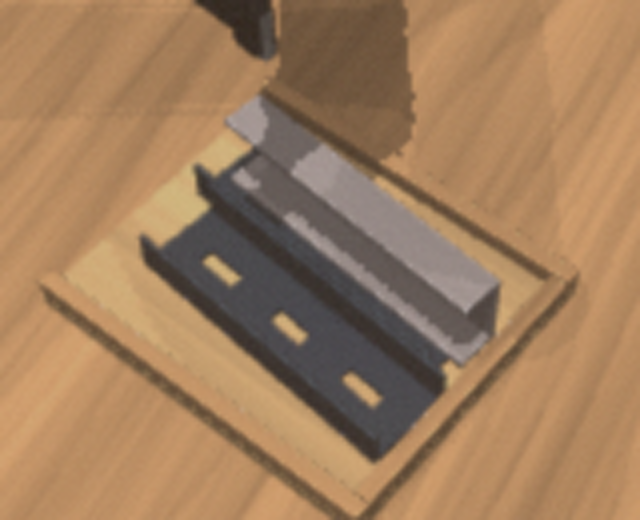

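View pics/d13.png

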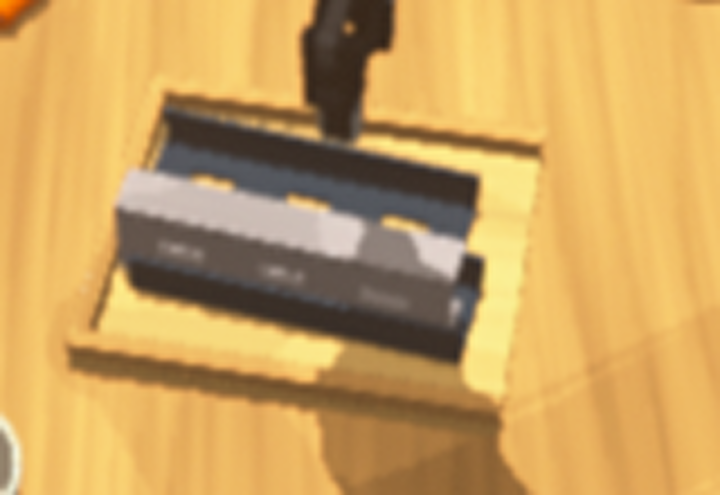

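View pics/wrist13.png

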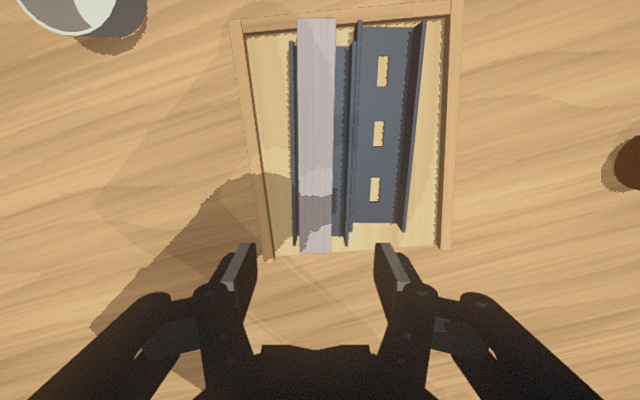

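```bash
python3 - <<'E'
from h import *
W=load('wrist13')
P=px2w(W,[(297,18.5),(335,18.5),(300,252.5),(331,252.5)],.073);print(P.round(4))
c=P.mean(0)[:2];f=(P[0]+P[1]-P[2]-P[3]);print(c,np.arctan2(f[1],f[0]),np.linalg.norm(f)/2)
A=px2w(W,[(383,71),(378.5,133.5),(375,189.5)],.011);a=A.mean(0)[:2];y=np.arctan2(*(A[0]-A[2])[[1,0]]);print(a,y)
U=np.array([np.cos(y),np.sin(y)]);N=np.array([-U[1],U[0]])
print('cap rel a',(c-a)@U,(c-a)@N)
E
```

```text
[[0.6729 0.0364 0.073 ]
 [0.6646 0.0087 0.073 ]
 [0.4836 0.0938 0.073 ]
 [0.4751 0.0654 0.073 ]]
[0.57406121 0.05107124] -0.2925830904448034 0.19780408334593155
[ 0.56139919 -0.01374375] -0.297490539231169
cap rel a -0.006892855311773799 0.06567951277058554
```

```bash
python3 - <<'E'
from h import *
y=-.293;U=np.array([np.cos(y),np.sin(y)]);N=np.array([-U[1],U[0]]);c=np.array([.5741,.0511]);t=c+N*.046
print(t);plan(t[0],t[1],.05,y)
E
```

```text
[0.58738598 0.09513956]
shift tool [ 0.0388 -0.0446  0.1178] turn [-0.0026 -0.0018  0.0012] min rows 3.1609358537861287 0.026694597240112514
```

>>> move_arm(
  rows=[
    [0.0,0.013,-0.015,0,-0.0009,-0.0006,0],
    [0.0,0.013,-0.015,0,-0.0009,-0.0006,0],
    [0.0,0.0128,-0.0146,0,-0.0008,-0.0006,0],
    [0.0,0,0,0.01,0,0,0],
    [0.0,0,0,0.025,0,0,0],
    [0.0,0,0,0.03,0,0,0],
    [0.0,0,0,0.03,0,0,0],
    [0.0,0,0,0.015,0,0,0],
    [0.0,0,0,0.0078,0,0,0],
    [0.0,0,0,0,0,0,0],
    [0.0,0,0,0,0,0,0],
  ],
)

```text
time_s: 16.43
position: [0.5874, 0.0944, 0.0498]
eef_rot: [0.001, 0.989, -0.146, -0.0]
force: [0.0, -1.3, 0.1]
opening: -0.0003
```

```bash
python3 - <<'E'
from h import *
snap('scene','scene14');snap('side','side14')
crop('scene14',230,110,390,260,4,'c14');crop('side14',260,170,420,280,4.5,'d14')
s=get_obs();print(s['position'],s['force'],s['opening'],s['time_s'])
E
```

```text
[0.58799935 0.09489605 0.05110012] [-0.74019641  0.33577673  0.50498672] 0.00016063617997925958 16.5333
```

View pics/c14.png

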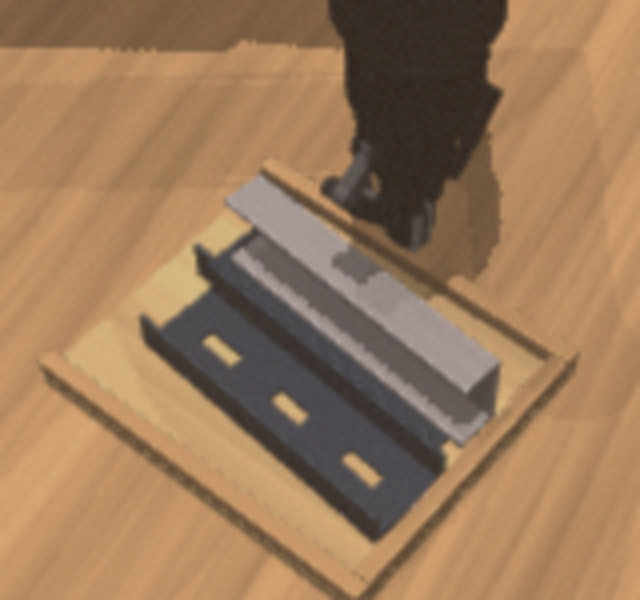

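View pics/d14.png

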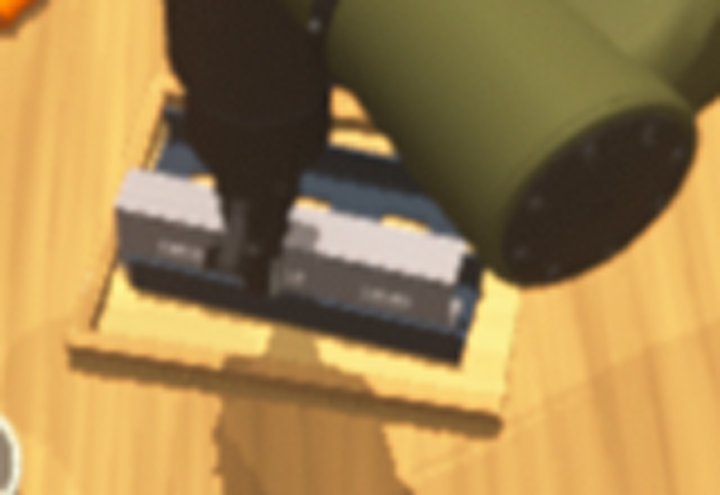

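>>> move_arm(
  rows=[
    [0.0,0,0,0.006,0,0,0],
    [0.0,0,0.005,0,0,0,0],
    [0.0,0,0.005,0,0,0,0],
    [0.0,0,0.004,0,0,0,0],
    [0.0,0,0.003,0,0,0,0],
    [0.0,0,0.003,0,0,0,0],
    [0.0,0,0.003,0,0,0,0],
    [0.0,0,0.003,0,0,0,0],
    [0.0,0,0.003,0,0,0,0],
    [0.0,0,0,0,0,0,0],
    [0.0,0,0,0,0,0,0],
  ],
)

```text
time_s: 17.45
position: [0.5788, 0.0669, 0.0435]
eef_rot: [0.0, 0.989, -0.146, -0.0]
force: [0.7, 0.8, 1.9]
opening: 0.0002
```

```bash
python3 - <<'E'
from h import *
snap('scene','scene15');snap('side','side15')
crop('scene15',230,110,390,260,4,'c15');crop('side15',260,170,420,280,4.5,'d15')
s=get_obs();print(s['position'],s['force'],s['opening'],s['time_s'])
E
```

```text
[0.57864187 0.06699672 0.04325366] [1.05569243 1.36401566 2.27705527] -3.870822331161931e-05 17.55
```

View pics/c15.png

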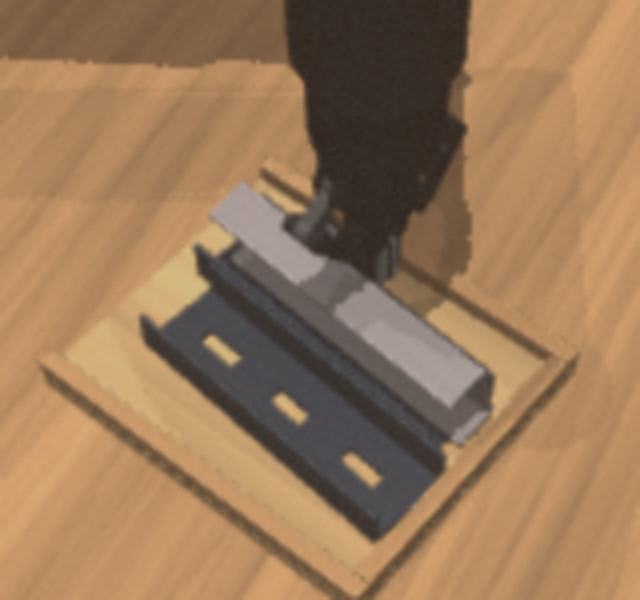

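View pics/d15.png

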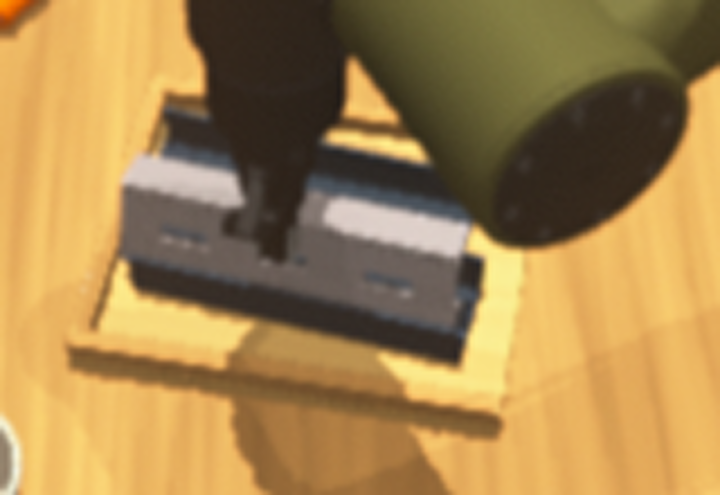

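>>> move_arm(
  rows=[
    [0.0,0,0.003,0,0,0,0],
    [0.0,0,0.003,0,0,0,0],
    [0.0,0,0.003,0,0,0,0],
    [0.0,0,0.003,0,0,0,0],
    [0.0,0,0.003,0,0,0,0],
    [0.0,0,0,0,0,0,0],
  ],
)

```text
time_s: 18.05
position: [0.5737, 0.0518, 0.0429]
eef_rot: [0.001, 0.989, -0.146, -0.001]
force: [-0.4, 0.1, -0.3]
opening: -0.0002
```

```bash
python3 - <<'E'
from h import *
snap('scene','scene16');snap('side','side16')
crop('scene16',230,110,390,260,4,'c16');crop('side16',260,170,420,280,4.5,'d16')
s=get_obs();print(s['position'],s['force'],s['opening'],s['time_s'])
E
```

```text
[0.57390933 0.05232699 0.0428985 ] [-0.00431153  0.66856339  0.33189832] -1.82955820387898e-05 18.15
```

View pics/c16.png

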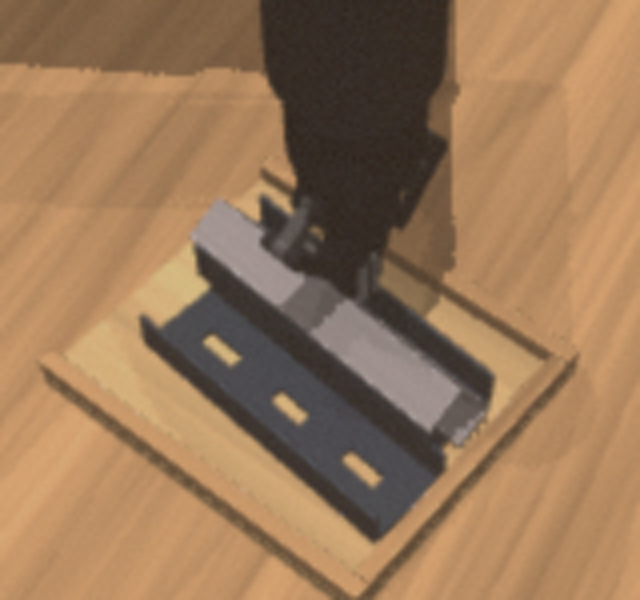

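Tilted near the balance point, pivot in place; continue.

>>> move_arm(
  rows=[
    [0.0,0,0.003,0,0,0,0],
    [0.0,0,0.003,0,0,0,0],
    [0.0,0,0.003,0,0,0,0],
    [0.0,0,0.003,0,0,0,0],
    [0.0,0,0,0,0,0,0],
    [0.0,0,0,0,0,0,0],
  ],
)

```text
time_s: 18.65
position: [0.5707, 0.0409, 0.0433]
eef_rot: [0.0, 0.989, -0.146, -0.0]
force: [0.8, 0.3, -0.3]
opening: -0.0
```

```bash
python3 - <<'E'
from h import *
snap('scene','scene17');snap('side','side17')
crop('scene17',230,110,390,260,4,'c17');crop('side17',260,170,420,280,4.5,'d17')
s=get_obs();print(s['position'],s['force'],s['opening'],s['time_s'])
E
```

```text
[0.57080721 0.0411381  0.04332073] [-0.23933574  0.96595064 -0.03504274] 0.00014471401237198286 18.75
```

View pics/c17.png

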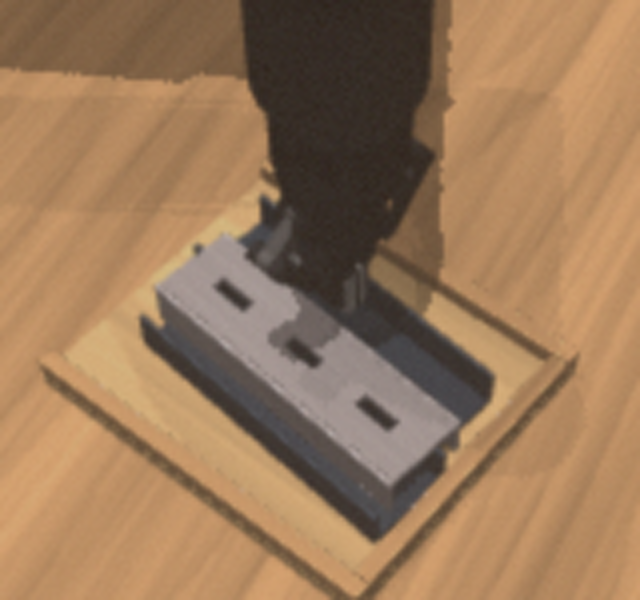

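View pics/d17.png

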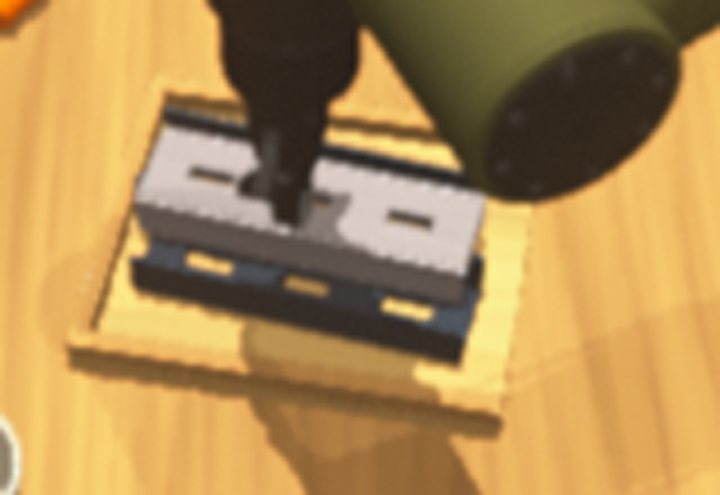

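>>> move_arm(
  rows=[
    [0.0,0,-0.003,-0.01,0,0,0],
    [0.0,0,0,-0.03,0,0,0],
    [0.0,0,0,-0.035,0,0,0],
    [0.0,-0.02,0.005,-0.035,0,0,0],
    [0.0,-0.03,0.01,-0.02,0,0,0],
    [0.0,0,0,0,0,0,0],
    [0.0,0,0,0,0,0,0],
    [0.0,0,0,0,0,0,0],
  ],
)

```text
time_s: 19.42
position: [0.5195, 0.0445, 0.1736]
eef_rot: [-0.0, 0.989, -0.145, -0.0]
force: [0.5, 0.2, -1.2]
opening: -0.0002
```

```bash
python3 - <<'E'
from h import *
snap('scene','scene18');snap('side','side18');snap('wrist','wrist18')
crop('scene18',230,130,390,260,4.5,'c18');crop('side18',260,170,420,280,4.5,'d18');crop('wrist18',210,0,450,240,3,'w18')
s=get_obs();print(s['position'],s['force'],s['opening'],s['time_s'])
E
```

```text
[0.51940895 0.04405334 0.17187386] [-0.09777064 -0.90737803 -0.19405516] -0.00019031649959423415 19.5667
```

View pics/c18.png

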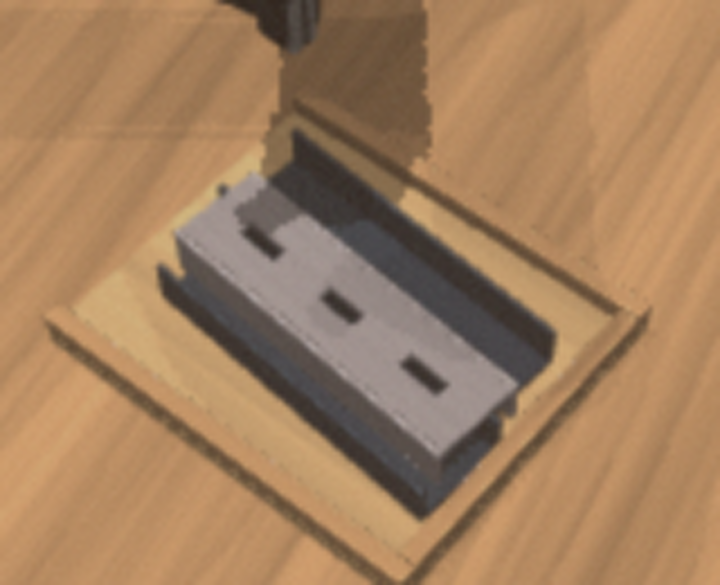

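View pics/d18.png

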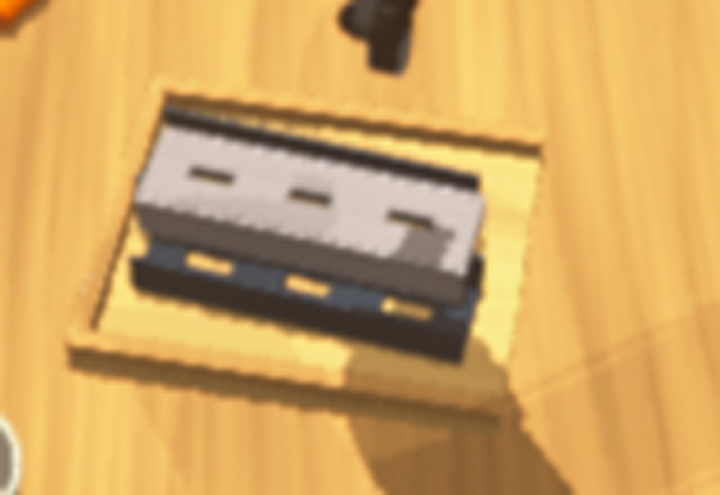

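View pics/w18.png

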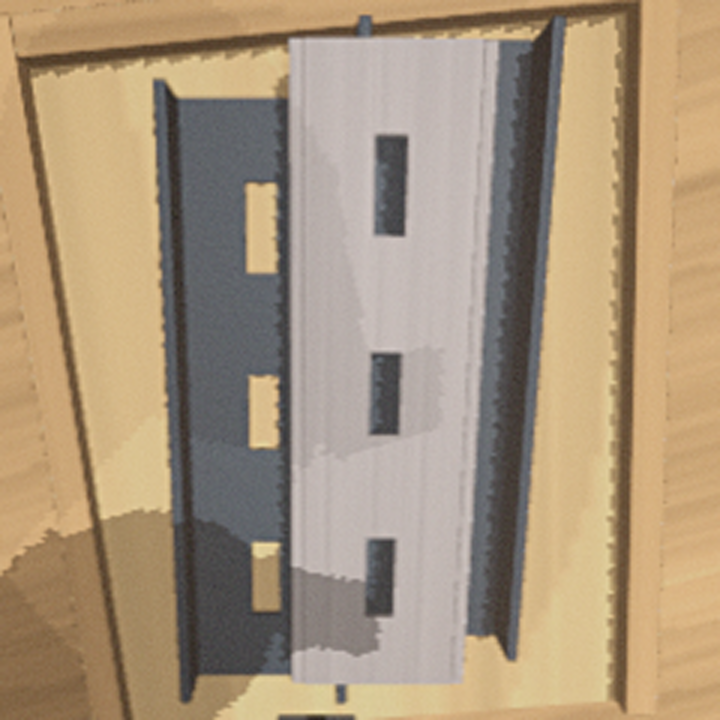

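```bash
python3 - <<'E'
from fit import *
W=load('wrist18');w=lambda p:o(p,3,210,0)
A=px2w(W,w([(562,18),(515,658)]),.039);B=px2w(W,w([(155,82),(182,700)]),.039)
y=np.arctan2(*(A[0]-A[1])[[1,0]]);yb=np.arctan2(*(B[0]-B[1])[[1,0]]);ym=(y+yb)/2;U=np.array([np.cos(ym),np.sin(ym),0]);N=np.array([-U[1],U[0],0])
print(y,yb,np.linalg.norm(A[0]-A[1]),np.linalg.norm(B[0]-B[1]),'outer dist',(B.mean(0)-A.mean(0))@N,(B-A)@N)
for z in (.043,.05):
    C=px2w(W,w([(290,40),(486,40),(463,683),(290,683)]),z); l=np.linalg.norm(C[0]-C[3]);wd=np.linalg.norm(C[0]-C[1]),np.linalg.norm(C[2]-C[3]);print(z,l,wd, 'centre from a outer',(C.mean(0)-A.mean(0))@N,'along a,b',(C.mean(0)-A.mean(0))@U,(C.mean(0)-B.mean(0))@U, np.arctan2(*(C[0]-C[3])[[1,0]]))
# slots
bs=px2w(W,w([(264,228),(264,412),(266,577)]),.011).mean(0);cs=px2w(W,w([(391,185),(386,393),(380,577)]),.043);print('slot cap-b along',(cs.mean(0)-bs)@U,(cs.mean(0)-bs)@N)
# scene & side check of corners predicted heights
q=[*C.mean(0)[:2],ym]
it=[((*cs.mean(0)[:2],ym),.1,.03,.043,(0,0,255)),((*cs.mean(0)[:2],ym),.1,.03,.013,(0,255,0))]
overlay('scene18',it,(230,130,390,260),4.5,'ov18s');overlay('side18',it,(260,170,420,280),4.5,'ov18d')
E
```

```text
-0.2947520610186903 -0.2963716231494394 0.1973616338342374 0.19679901374619277 outer dist 0.11752748963510021 [0.1173679  0.11768708]
0.043 0.1983315073896766 (np.float64(0.055715659725557226), np.float64(0.060513434222645615)) centre from a outer 0.04939144936139359 along a,b -0.0073864853130749305 0.009337013923006746 -0.3005877782651432
0.05 0.19355514052406475 (np.float64(0.05437387377076187), np.float64(0.05905610469417316)) centre from a outer 0.04990950493823125 along a,b -0.006695716740800564 0.010027782495281115 -0.3005877782651432
slot cap-b along 0.009870935575298443 -0.03999054159790389
```

View pics/ov18s.png

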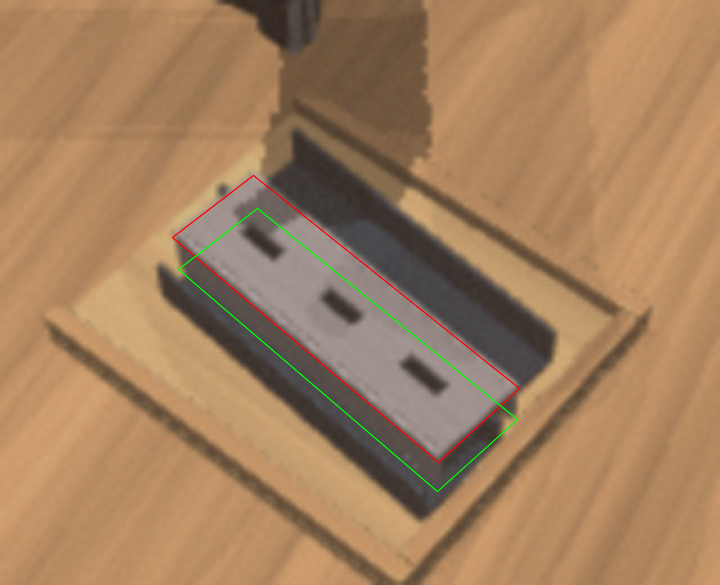

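View pics/ov18d.png

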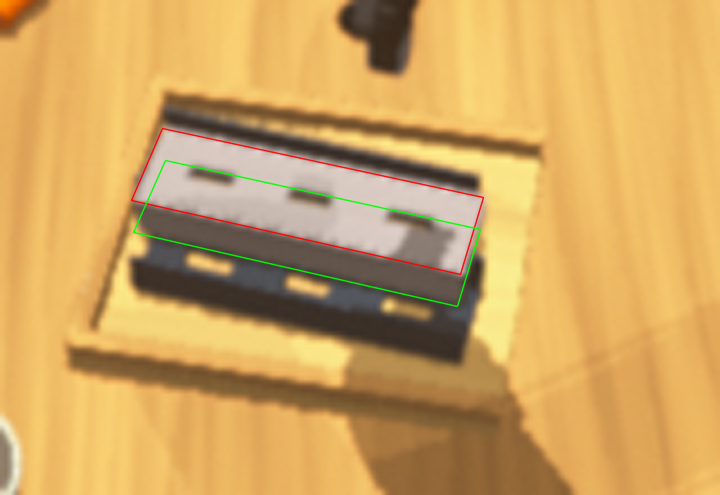

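```bash
python3 - <<'E'
from h import *
print(sign_off(), get_obs()['time_s'])
E
```

```text
the job is handed in; nothing more can be done
the job is handed in; nothing more can be done
```

The three channels are packed and the job is handed in, with the arm clear at about 19.6 s of the 54 s. No verdict came back, so the figures below are from my own camera checks.

**What I did**
- I drew the two dark channels together by closing the fingers on their adjacent legs.
- I gripped the bright one, stood it on edge in channel_b's trough, and pushed its web until it rolled over the joint.

**What went wrong on the way**
- My first squeeze passed over the legs without moving anything. The fingertips appeared 1–2 cm farther back than the stated TCP.
- I went about 2 cm lower and the second squeeze worked. The later moves allowed for this offset.

**Last checks**
- **Dark channels:** they measure 117.5 mm over their outer legs, where 120 mm means touching. My picture measurements run about 1–2% short, so this means no visible gap. They are parallel within about 2 mrad.
- **Bright channel:** it lies open side down. Its outline at the nested height (web at 43 mm) matches both the scene and side pictures. By measurement, one leg edge is 8–12 mm off the centre of each trough.
- **Lengthwise:** its middle is about 7 mm from channel_a's and 10 mm from channel_b's, against the 20 mm limit. The dark channels are staggered by about 16 mm, and I left that as it was.
- **Jar, tub and screwdriver:** the arm passed clear of all three and no contact showed. I did not measure their positions again at the end.

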